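Fit the fuel pick-up into the generator tank and open its vent

TASK

Fit the fuel pick-up into the red tank: its strainer foot is longer than the round opening, so feed it in tilted, foot first, without forcing it, bring it upright inside the tank and let the flange lie flush on the tank's top over the opening, with the strainer pointing to the left end of the tank, where the brass drain plug is. Also open the tank's vent fully: turn the small bar knob in the middle of the black filler cap anticlockwise, from the red dot to its stop at the green dot, without turning the cap itself. Leave the spray can and the carburettor standing where they are.

Things in the scene. Friction and masses are not known exactly. Their poses are not given: they have to be found in the camera images.
- pickup: loose fuel pick-up, 0.18 kg, a rigid L that starts standing on its foot. Origin: underside of the foot, on the dip tube's axis; +z up the tube. In mm: strainer foot y -9 to 66, 26 wide (x), z 0 to 20; tube 14 diameter, z 20 to 81; bevelled spigot 46 diameter, z 81 to 86; round flange 66 diameter, z 86 to 91; aluminium block to hold it by, 24 (x) x 30 (y), z 91 to 125
- pickup_seat (a point): centre of the flange's underside, at (0, 0, 86) mm in the pick-up; axes as the pick-up's. Above it a brass hose barb stands out of the block on the foot's side, to y = 42 mm, at z = 108 mm in the pick-up
- strainer_tip (a point): centre of the free end of the black and brass strainer foot, at (0, 66, 10) mm in the pick-up
- tank: red steel fuel tank bolted to the counter, 150 (x) x 240 (y) x 105 mm high; origin under its centre at the counter; the brass drain plug is low on its left (+y) end, near the filler cap. Hollow: walls and floor 4 mm, top 5 mm thick; outer edges rounded by 12 mm. The fitted pick-up has its axes parallel to the tank's
- tank_opening (a point): centre of the round opening, 50 mm diameter, in the tank's top, on the upper surface (105 mm above the counter), at (-10, -70) mm in the tank; axes as the tank's. Inside, the floor is 101 mm below this point; the left end wall is 186 mm, the right end wall 46 mm, the front wall 61 mm from the opening's axis
- vent_grip (a point): on the axis of the grey bar knob (vent) in the middle of the cap, 16 mm above the cap's top; turns with the knob. The bar is 32 mm long along this frame's x (white stripe at its -x end), 10 mm wide (y), its top 9 mm above this point; it stands on a disc 31 mm across, 5 mm thick. Cap axis at (20, 72) mm in the tank, cap top 130 mm above the counter
- vent_knob (a joint): angle of the vent knob in the cap: 0 shut (stripe at the red dot) to 1.35 rad, a fixed stop in the cap (stripe at the green dot, open); grows anticlockwise seen from above; about 0.04 N m of friction, stays where it is left. Forced beyond its stop it turns the cap
- cap_rim (a point): a point on the upper rim of the black filler cap, 31 mm from the cap's axis; moves if the cap is turned (the cap is 62 mm across, 19 mm high, held by about 0.25 N m of friction)
- spray_can: tall spray can to the left, in front of the tank, 67 mm diameter, 205 mm high; origin under its centre
- carburettor: small light-grey carburettor standing to the right of the tank and further back, 69 x 78 x 74 mm; origin under its centre
There are look-alikes about, which are no part of the job. What is shaped like the pickup but orange is not meant.

How it is judged (in metres and radians):
At the end, for the whole second after the job is handed in: the pick-up rests in the tank, upright (within 3 degrees), its flange flush on the tank's top (within 3 mm) and centred on the opening (within 5 mm), the strainer pointing to the tank's left end (within 11 degrees); the vent knob is open, at 1.15 rad or more (z of pickup_seat in the frame of tank_opening between -0.003 and 0.003 m and horizontal distance between pickup_seat and tank_opening below 0.005 m and angle between pickup's own z axis and vertical below 0.05 rad and angle between the y axis of pickup and the y axis of tank, either way round below 0.2 rad and y of strainer_tip in the frame of tank_opening above 0.05 m and linear speed of pickup below 0.02 m/s and value of joint vent_knob above 1.15 rad); the robot touches nothing.
It fails at once if the pick-up is forced against the tank while it is still tilted (more than 60 N: the strainer or the tube would bend) (contact force between pickup and tank above 60 N and angle between pickup's own z axis and vertical above 0.1 rad).
It fails at once if the filler cap is turned with the vent knob (its rim moves more than 5 mm) (distance of cap_rim from where it was at the start of the episode above 0.005 m).
It fails at once if the spray can is shoved or knocked over (moves more than 30 mm) (distance of spray_can from where it was at the start of the episode above 0.03 m).
It fails at once if the carburettor is shoved or knocked over (moves more than 30 mm) (distance of carburettor from where it was at the start of the episode above 0.03 m).
It also fails if it takes over 58 s, if anything falls off the work surface, if the arm or the gripper's body presses on something with over 40 N, if the wrist force passes 120 N, or if a joint passes its speed limit or range.

ROBOT

A 6-joint arm with a two-finger parallel gripper is mounted at the origin on a cart in front of the work surface, level with it; the furniture and walls round the work are solid. World frame = base frame: x ahead of the robot, y to its left, z up, the work surface at z = 0. Lengths are in mm, angles in rad, forces in N, time in s.
With the tool pointing down it reaches from about 350 to 975 mm from the base axis. Payload 7.1 kg.
Tool frame: the origin (TCP) lies midway between the tips of the shut fingers; the grasp point (between the pads) lies ctrl.grip_point_offset behind it (ctrl.grip_point_offset is the distance from the TCP to the grasp point, in mm); z points along the fingers, y is the line along which they close (so a half turn about z gives the same grasp; the last joint's range is limited). The gripper opens to 88 mm and grips with 3 to 60 N. Pads are 20 mm wide; open, the fingers measure 115 mm over their backs; the gripper's body (75 mm by 178 mm) begins 61 mm behind the grasp point.
Start: joints at [-1.157, 0.423, 1.63, -0, 1.089, -0.019], TCP at [262.149, -567.347, 191.375] pointing down, gripper open.
Joint ranges: [-3, 3], [-0.9, 2.11], [0.09, 2.58], [-1.31, 4.45], [0.11, 2.69], [-2.54, 2.54]. Speed limits (rad/s): [2.39, 2.39, 3.01, 3.14, 3.14, 3.14].

INTERFACE

Orientations are given as a rotation vector (axis times angle).
In Python, from workcell import ctrl gives the robot as it stands.
- The arm moves only by the tool apply_moves, never from a script. Its argument "targets" is a list of rows, each an object of numbers: "tx", "ty", "tz": the shift along the world's x, y, z in m; "spin": the turn about the world's z in degrees. In form: [{"tx": .., "ty": .., "tz": .., "spin": ..}, ...]. A call has exactly 8 rows; each row is the pose to reach, as a shift and turn from the pose commanded when the call began; what a row does not reach only later rows make up. A row lasts 1/10 s, in which the tool goes at most 50 mm and 8.59 degrees, less where a joint would pass 70% of its speed; a pose out of reach is approached as far as the arm can. A call with a gripper value outside its range is refused whole. "gripper" is the closure, from -1 (fully open) to 1 (shut), set as the call begins (left out, the last holds). The fingers move at their own pace and stop on an object; the grip force is fixed at half the most. Time passes only in rows, so rows that repeat a pose let the fingers close, or fill a call up. It gives the time, the measured TCP pose, the force, the opening and the grip force at its end, in the units of the state.
- ctrl.get_obs(): the state, without advancing time (a new reading comes with each control period).
- ctrl.get_image(name): name is "side" or "top" or "wrist"; returns the picture (420x560x3 uint8, red, green, blue); there is no depth.
- ctrl.get_calibration(name): a dict with "fov_y" (degrees; the focal length in pixels is half the picture's height over the tangent of half this angle, whatever the lens; pixels are square), "cx", "cy" (the principal point, pixels), "dist" ([k1, k2, p1, p2, k3] as OpenCV has them; the pictures are not rectified), "rvec" (rotation vector, rad) and "tvec" (3), from world to camera coordinates, as OpenCV has them. Camera axes: x right, y down, z forward; pixel columns grow to the right and rows downward; lengths in mm; the calibration is good to about 2 mm. A picture is of the moment at which its call begins: read the wrist's pose just before it. get_calibration takes no time and is no camera call; for the wrist camera it gives the pose at the moment of the call.
- ctrl.close_job(): hands the job in; it is judged then, once.
Trained networks look in the newest picture that a camera, given by its name, has taken for a name from the list of things; names that differ only in an ending like _2 or _b are one class to them, and where a whole thing is asked for, a point or a joint stands for the part that bears it (a point fixed in the world has none). Each returns a list of dicts, best first, with "score" (0 to 1); they miss things now and then, are a little off and sometimes report something else, mostly with a low value. They report only what shows in the picture. A call takes as long as a camera call. They do not tell look-alikes from the thing itself.
- ctrl.outline_of(name, camera): "pixels" (420x560 bool, what is visible of it) and "box" ([left, top, right, bottom] in pixels, round what is visible of it).
- ctrl.pinpoint(name, camera): "uv" ([column, row] in pixels: a listed point, or the origin of a listed thing).
The state is a dict: "t": time; "qpos": joint angles; "qvel": joint speeds; "joint_torque": joint torques, N m; "ee_pos": TCP position; "orientation": TCP orientation; "ft_force": force on the tool from outside, world axes, zero at the start; "moment": the same for the moment, N m; "width": finger opening in mm; "grasp_force": force on a finger pad.
Only numpy, scipy, OpenCV 4.12 (cv2) and the standard library are available. Lean on these libraries where they do the work, as an engineer would, in place of code of your own. Each camera call takes 0.05 s, during which the arm holds its last target. There are 200 camera calls.

## Working session

There is one attempt and no reset: what is moved stays moved. The work goes in short steps, Python scripts to look and compute and a tool call to move; the robot and the scene stay as the last step left them, time stands still between calls to the robot, and variables do not carry over. Pictures are saved under pics/ and viewed, at most 10 in all, crops included, and the job is handed in when it is done.

Besides the shell and the picture viewer there is one more tool, called after "Request:" by a JSON object that holds its "method" and its "body". apply_moves: Moves the arm, as the interface text tells. Its arguments: {"type":"object","properties":{"targets":{"type":"array"},"gripper":{"type":"number"}},"required":["targets"]}

```bash
mkdir -p pics; cat > h.py <<'E'
import numpy as np, cv2
from workcell import ctrl
def cal(n):
    c=ctrl.get_calibration(n); f=210/np.tan(np.radians(c["fov_y"])/2)
    return np.array([[f,0,c["cx"]],[0,f,c["cy"]],[0,0,1.]]),np.array(c["dist"],float),np.array(c["rvec"],float),np.array(c["tvec"],float)
def proj(n,P,c=None):
    K,d,r,t=c or cal(n); return cv2.projectPoints(np.array(P,float).reshape(-1,1,3),r,t,K,d)[0].reshape(-1,2)
def ray(n,uv,c=None):
    K,d,r,t=c or cal(n); R=cv2.Rodrigues(r)[0]; p=cv2.undistortPoints(np.array(uv,float).reshape(1,1,2),K,d).ravel()
    v=R.T@np.array([p[0],p[1],1]); return -R.T@t.ravel(), v/np.linalg.norm(v)
def onz(n,uv,z,c=None):
    o,v=ray(n,uv,c); return o+v*(z-o[2])/v[2]
def tri(rays):
    A=sum(np.eye(3)-np.outer(v,v) for o,v in rays); b=sum((np.eye(3)-np.outer(v,v))@o for o,v in rays)
    X=np.linalg.solve(A,b); return X,[np.linalg.norm(np.cross(X-o,v)) for o,v in rays]
def shot(n,f): cv2.imwrite("pics/"+f,ctrl.get_image(n)[:,:,::-1])
E
python3 - <<'E'
from h import *
o=ctrl.get_obs();print({k:np.round(v,3) for k,v in o.items()},ctrl.grip_point_offset)
ims=[]
for n in ["side","top"]:
    shot(n,n+"0.png")
    print(n,'cam at',ray(n,[280,210])[0].round(),ray(n,[280,210])[1].round(2))
    for nm in ["pickup","pickup_seat","strainer_tip","tank","tank_opening","vent_grip","cap_rim","spray_can","carburettor"]:
        print(nm,[(np.round(d["uv"]).tolist(),round(d["score"],2)) for d in ctrl.pinpoint(nm,n)])
E
```

```text
{'t': np.float64(0.0), 'qpos': array([-1.157,  0.424,  1.631, -0.   ,  1.089, -0.019]), 'qvel': array([ 0.   , -0.002,  0.   , -0.   , -0.001,  0.   ]), 'joint_torque': array([ 1.0000e-03, -5.4461e+01, -2.7367e+01,  6.4000e-02,  2.3000e-02,
       -0.0000e+00]), 'ee_pos': array([ 261.931, -566.811,  190.607]), 'orientation': array([-3.067e+00, -6.740e-01,  1.000e-03]), 'ft_force': array([ 0.344, -0.312, -0.063]), 'moment': array([ 0.006,  0.037, -0.013]), 'grasp_force': np.float64(0.0), 'width': np.float64(87.691)} 18.700000000000003
side cam at [  262. -1475.   850.] [ 0.23  0.85 -0.47]
pickup [([289.0, 343.0], 0.6), ([282.0, 223.0], 0.28)]
pickup_seat [([279.0, 225.0], 0.97), ([284.0, 318.0], 0.58)]
strainer_tip [([295.0, 242.0], 0.83), ([314.0, 341.0], 0.56), ([225.0, 192.0], 0.48), ([280.0, 224.0], 0.26)]
tank [([276.0, 213.0], 0.6)]
tank_opening [([281.0, 198.0], 0.98), ([282.0, 249.0], 0.42)]
vent_grip [([270.0, 176.0], 0.55), ([326.0, 240.0], 0.52), ([274.0, 174.0], 0.3)]
cap_rim [([274.0, 175.0], 0.7)]
spray_can [([226.0, 193.0], 0.75), ([325.0, 240.0], 0.74)]
carburettor [([325.0, 238.0], 0.91)]
top cam at [ 452. -173. 1621.] [ 0.11  0.   -0.99]
pickup [([406.0, 246.0], 0.8), ([290.0, 216.0], 0.55)]
pickup_seat [([294.0, 215.0], 0.63), ([417.0, 245.0], 0.6)]
strainer_tip [([412.0, 229.0], 0.62), ([286.0, 198.0], 0.6)]
tank [([223.0, 204.0], 0.78)]
tank_opening [([238.0, 202.0], 0.68), ([191.0, 191.0], 0.23), ([194.0, 202.0], 0.22)]
vent_grip [([191.0, 201.0], 0.57)]
cap_rim [([194.0, 190.0], 0.67)]
spray_can [([152.0, 250.0], 0.86), ([288.0, 199.0], 0.28)]
carburettor [([287.0, 174.0], 0.6), ([292.0, 213.0], 0.44)]
```

View pics/side0.png

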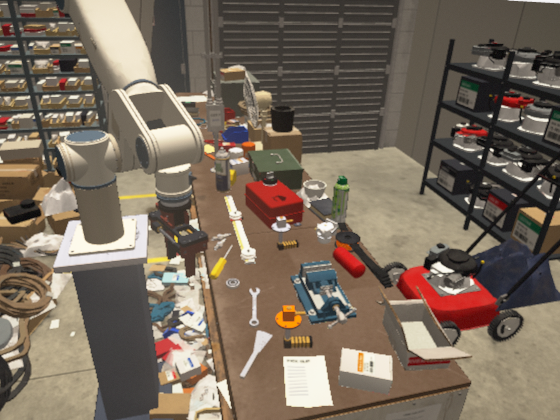

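View pics/top0.png

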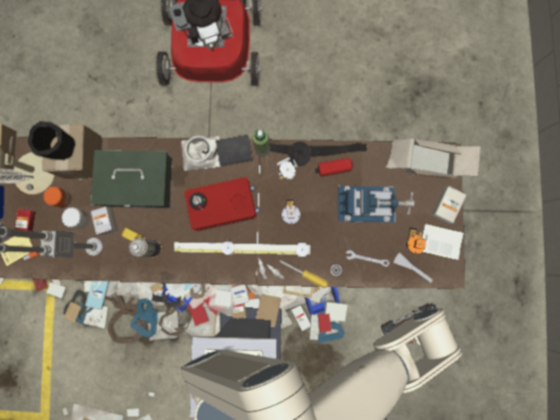

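```bash
python3 - <<'E'
from h import *
from scipy.spatial.transform import Rotation as R
print(R.from_rotvec(ctrl.get_obs()["orientation"]).as_matrix().round(3))
def T(a,b): 
    X,e=tri([ray("side",a),ray("top",b)]); return X.round(1),np.round(e,1)
print("seat",T([279,225],[294,215])); print("tip",T([295,242],[286,198]))
print("opening",T([281,198],[238,202]));print("vent",T([270,176],[191,201]));print("tank",T([276,213],[223,204]))
for nm,uv,z in [("seat",[294,215],86),("tip",[286,198],10),("open",[238,202],105),("vent",[191,201],146),("can",[152,250],0),("carb",[287,174],0),("tank",[223,204],0)]: print(nm,onz("top",uv,z).round(1))
print(onz("side",[326,239],0),onz("side",[226,192],0),onz("side",[295,242],10),onz("side",[281,198],105))
a=cv2.imread("pics/top0.png")[130:270,130:310]; b=cv2.imread("pics/side0.png")[130:270,190:370]
cv2.imwrite("pics/c0.png",np.hstack([cv2.resize(i,None,fx=2.2,fy=2.2*1,interpolation=cv2.INTER_CUBIC) for i in (a,b)]))
E
```

```text
[[ 0.908  0.419 -0.   ]
 [ 0.419 -0.908 -0.   ]
 [-0.     0.    -1.   ]]
seat (array([ 608.3, -216.6,  104.6]), array([2.2, 2.2]))
tip (array([ 681.6, -187. ,    8.1]), array([4.3, 4.3]))
opening (array([659.7, -14.3, 105.6]), array([5.8, 5.8]))
vent (array([655.9, 153. , 128.2]), array([4.5, 4.5]))
tank (array([662.1,  55.2,   2.7]), array([3.4, 3.4]))
seat [ 612.4 -217.6   86. ]
tip [ 685.6 -187.9   10. ]
open [654.  -13.1 105. ]
vent [649.2 149.9 146. ]
can [474.8 326.4   0. ]
carb [ 781.8 -190.3    0. ]
tank [659.1  56.2   0. ]
[ 801.75183676 -177.62823646    0.        ] [492.35378235 300.07826082   0.        ] [ 676.20484919 -189.88061303   10.        ] [665.9583587  -13.13922399 105.        ]
```

View pics/c0.png

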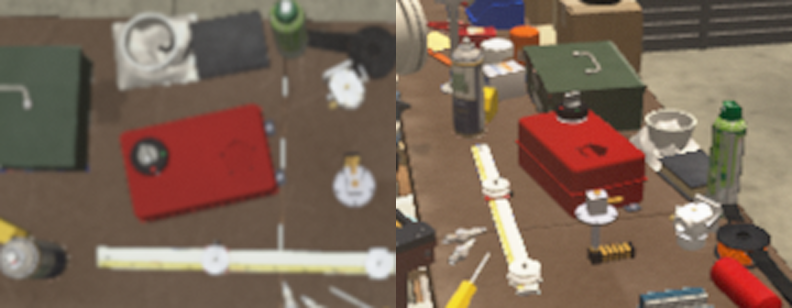

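Request:
{"method": "apply_moves", "body": {"targets": [{"tz": 0.04,"tx": 0.02,"ty": 0.02},{"tz": 0.07,"tx": 0.04,"ty": 0.05},{"tz": 0.1,"tx": 0.06,"ty": 0.09},{"tz": 0.13,"tx": 0.09,"ty": 0.125},{"tz": 0.15,"tx": 0.12,"ty": 0.16},{"tz": 0.16,"tx": 0.15,"ty": 0.2},{"tz": 0.16,"tx": 0.18,"ty": 0.23},{"tz": 0.16,"tx": 0.21,"ty": 0.26,"spin": -3}]}}

```text
validation failed for argument at $.ta...
```

```bash
cat > look.py <<'E'
from h import *
import sys
def look(f,names):
    o=ctrl.get_obs(); c=cal("wrist"); shot("wrist",f)
    print("t",round(float(o["t"]),2),"tcp",o["ee_pos"].round(1),"cam",ray("wrist",[280,210],c)[0].round(),ray("wrist",[280,210],c)[1].round(2))
    r={}
    for nm in names:
        p=ctrl.pinpoint(nm,"wrist"); print(nm,[(np.round(d["uv"],1).tolist(),round(d["score"],2)) for d in p]); r[nm]=p
    return c,r
E
python3 - <<'E'
from look import *
c,r=look("w1.png",["pickup_seat","strainer_tip","tank_opening","vent_grip","cap_rim","pickup"])
z=dict(pickup_seat=86,strainer_tip=10,tank_opening=105,vent_grip=146,cap_rim=130,pickup=0)
for n in r:
    for d in r[n]: print(n,onz("wrist",d["uv"],z[n],c).round(1))
E
```

```text
t 1.0 tcp [ 262.1 -567.4  191.4] cam [ 327. -536.  383.] [-0.26 -0.11 -0.96]
pickup_seat []
strainer_tip []
tank_opening []
vent_grip []
cap_rim []
pickup []
```

View pics/w1.png

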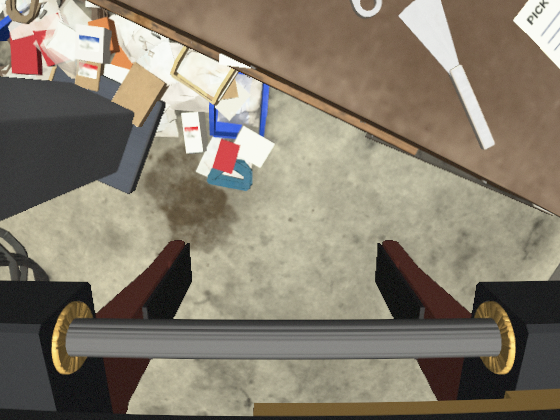

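Request:
{"method": "apply_moves", "body": {"targets": [{"tx": 0.02,"ty": 0.02,"tz": 0.04,"spin": 0},{"tx": 0.045,"ty": 0.05,"tz": 0.07,"spin": 0},{"tx": 0.07,"ty": 0.085,"tz": 0.09,"spin": 0},{"tx": 0.1,"ty": 0.12,"tz": 0.11,"spin": 0},{"tx": 0.13,"ty": 0.155,"tz": 0.12,"spin": -1},{"tx": 0.16,"ty": 0.19,"tz": 0.13,"spin": -2},{"tx": 0.19,"ty": 0.225,"tz": 0.14,"spin": -3},{"tx": 0.22,"ty": 0.26,"tz": 0.14,"spin": -3}]}}

```text
t: 2.15
ee_pos: [483.8, -306.2, 333.2]
orientation: [3.083, 0.593, 0.003]
ft_force: [0.6, -0.1, 0.6]
width: 87.7
grasp_force: 0.0
```

```bash
cat > m.py <<'E'
from look import *
def go(f,names=["pickup_seat","strainer_tip","tank_opening","vent_grip","cap_rim","pickup"]):
    c,r=look(f,names)
    z=dict(pickup_seat=86,strainer_tip=10,tank_opening=105,vent_grip=146,cap_rim=130,pickup=0)
    for n in r:
        for d in r[n]: print(n,onz("wrist",d["uv"],z[n],c).round(1))
    import pickle; pickle.dump((c,r),open(f+".pkl","wb"))
    return c,r
E
python3 -c "
from m import *
go('w2.png')"
```

```text
t 2.15 tcp [ 483.8 -306.2  333.2] cam [ 550. -278.  525.] [-0.26 -0.09 -0.96]
pickup_seat [([244.3, 19.5], 0.89), ([543.8, 246.3], 0.79)]
strainer_tip [([540.9, 189.4], 0.83)]
tank_opening []
vent_grip []
cap_rim []
pickup [([510.3, 224.2], 0.95), ([250.6, 35.4], 0.56)]
pickup_seat [ 617.9 -205.9   86. ]
pickup_seat [ 513.3 -658.5   86. ]
strainer_tip [ 581.5 -671.2   10. ]
pickup [ 517.3 -662.8    0. ]
pickup [ 616.  -206.2    0. ]
```

View pics/w2.png

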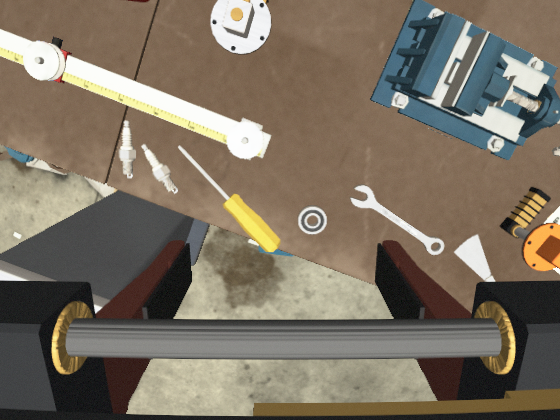

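Request:
{"method": "apply_moves", "body": {"targets": [{"tx": 0.01,"ty": 0.03,"tz": 0.02,"spin": 0},{"tx": 0.025,"ty": 0.06,"tz": 0.04,"spin": 0},{"tx": 0.04,"ty": 0.09,"tz": 0.06,"spin": 0},{"tx": 0.06,"ty": 0.12,"tz": 0.06,"spin": 0},{"tx": 0.08,"ty": 0.14,"tz": 0.06,"spin": 0},{"tx": 0.1,"ty": 0.16,"tz": 0.06,"spin": 0},{"tx": 0.11,"ty": 0.17,"tz": 0.06,"spin": 0},{"tx": 0.11,"ty": 0.17,"tz": 0.06,"spin": 0}]}}

```text
t: 3.3
ee_pos: [592.5, -137.5, 390.8]
orientation: [-3.085, -0.594, 0.001]
ft_force: [0.3, -0.8, 0.9]
width: 87.8
grasp_force: 0.0
```

```bash
python3 -c "
from m import *
go('w3.png')"
```

```text
t 3.3 tcp [ 592.5 -137.5  390.8] cam [ 659. -110.  582.] [-0.26 -0.09 -0.96]
pickup_seat [([339.1, 164.1], 0.81)]
strainer_tip [([344.6, 114.5], 0.65)]
tank_opening [([210.1, 74.6], 0.94)]
vent_grip [([80.0, 24.9], 0.68)]
cap_rim []
pickup [([331.1, 153.5], 0.82), ([365.2, 38.1], 0.49)]
pickup_seat [ 613.2 -208.3   86. ]
strainer_tip [ 677.9 -200.4   10. ]
tank_opening [657.3 -13.3 105. ]
vent_grip [655.4 131.4 146. ]
pickup [ 615.9 -206.8    0. ]
pickup [ 789.9 -185.4    0. ]
```

View pics/w3.png

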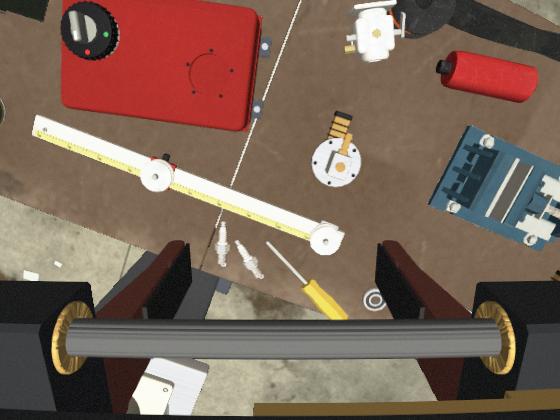

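Request:
{"method": "apply_moves", "body": {"targets": [{"tx": -0.005,"ty": -0.015,"tz": -0.02,"spin": -3},{"tx": -0.01,"ty": -0.03,"tz": -0.04,"spin": -6},{"tx": -0.015,"ty": -0.045,"tz": -0.06,"spin": -9},{"tx": -0.02,"ty": -0.06,"tz": -0.08,"spin": -12},{"tx": -0.025,"ty": -0.07,"tz": -0.1,"spin": -15},{"tx": -0.025,"ty": -0.075,"tz": -0.11,"spin": -15},{"tx": -0.025,"ty": -0.075,"tz": -0.11,"spin": -15},{"tx": -0.025,"ty": -0.075,"tz": -0.11,"spin": -15}]}}

```text
t: 4.45
ee_pos: [567.6, -212.4, 282.1]
orientation: [3.136, 0.187, 0.001]
ft_force: [-0.1, -0.1, -0.9]
width: 87.7
grasp_force: 0.0
```

```bash
cat > plan.py <<'E'
import numpy as np, sys
# planar (y,z) relative to opening; pickup parts as rectangles in pickup frame: y0,y1,z0,z1,hole half chord
parts=[(-9,66,0,20,21.35),(-7,7,20,81,24),(-21,21,81,83,25),(-23,23,83,86,25),(-33,33,86,91,25),(-15,15,91,125,25),(15,42,104,112,25)]
G=115
def clear(py,pz,th,m=0):
    c,s=np.cos(th),np.sin(th); ok=True
    for y0,y1,z0,z1,h in parts:
        yy=np.linspace(y0,y1,40); zz=np.linspace(z0,z1,40)
        b=np.array([(y,z) for y in yy for z in (z0,z1)]+[(y,z) for z in zz for y in (y0,y1)])-[0,G]
        Y=py+b[:,0]*c+b[:,1]*s; Z=pz-b[:,0]*s+b[:,1]*c
        if np.any((Z<m)&(Z>-5-m)&(abs(Y)>h-m)): return False
        if np.any((Z<-101+m)|((Z<0)&((Y<-46+m)|(Y>186-m)))): return False
        for e in [(-h+m,0),(h-m,0),(-h+m,-5),(h-m,-5)]: # plate corners in part
            dy,dz=e[0]-py,e[1]-pz; ly=dy*c-dz*s; lz=dy*s+dz*c+G
            if y0<ly<y1 and z0<lz<z1: return False
    # fingers above the top
    return pz-18.7>m
if __name__=="__main__":
    for d in (40,45,50,55,60):
        print(d); 
        for pz in range(150,20,-8):
            f=[py for py in range(-60,160,2) if clear(py,pz,np.radians(d),1.5)]
            iv=[]; 
            for p in f:
                if iv and p-iv[-1][1]==2: iv[-1][1]=p
                else: iv.append([p,p])
            print(pz,iv,end="; ")
        print()
E
python3 plan.py & python3 -c "
from m import *
c4,r4=go('w4.png',['pickup_seat','strainer_tip','pickup','tank_opening'])
import pickle
R={}
for f in ('w2.png','w3.png','w4.png'):
    c,r=pickle.load(open(f+'.pkl','rb'))
    for n in ('pickup_seat','strainer_tip'):
        for d in r.get(n,[]):
            p=onz('wrist',d['uv'],50,c)
            if p[1]>-400: R.setdefault(n,[]).append(ray('wrist',d['uv'],c)); break
for n in R: print(n,tri(R[n]))
"; wait
```

```text
t 4.45 tcp [ 567.6 -212.4  282.1] cam [ 638. -203.  474.] [-0.28 -0.02 -0.96]
pickup_seat [([283.6, 127.6], 0.57)]
strainer_tip [([283.2, 67.1], 0.56)]
pickup [([282.7, 122.9], 0.62)]
tank_opening [([87.8, 61.3], 0.91)]
pickup_seat [ 614.9 -205.9   86. ]
strainer_tip [ 680.2 -197.5   10. ]
pickup [ 615.3 -204.7    0. ]
tank_opening [656.7 -13.3 105. ]
pickup_seat (array([ 615.3071119 , -206.54867162,   96.35088923]), [np.float64(1.4134539850221701), np.float64(1.2092726953854882), np.float64(0.7323216245325308)])
strainer_tip (array([ 677.88195676, -197.54627829,   29.61587906]), [np.float64(0.6240126691184326), np.float64(0.6240126691184033)])
40
150 [[-60, 158]]; 142 [[-60, 158]]; 134 [[-60, 158]]; 126 [[10, 38]]; 118 [[20, 30]]; 110 [[30, 30]]; 102 []; 94 [[48, 48]]; 86 []; 78 [[62, 66]]; 70 [[58, 70]]; 62 [[50, 64]]; 54 [[38, 58]]; 46 [[38, 50]]; 38 []; 30 []; 22 []; 
45
150 [[-60, 158]]; 142 [[-60, 158]]; 134 [[-60, 158]]; 126 [[18, 50]]; 118 [[26, 42]]; 110 [[34, 40]]; 102 [[42, 44]]; 94 [[52, 52]]; 86 [[58, 62]]; 78 [[66, 70]]; 70 [[68, 78]]; 62 [[62, 72]]; 54 [[48, 64]]; 46 [[44, 58]]; 38 []; 30 []; 22 []; 
50
150 [[-60, 158]]; 142 [[-60, 158]]; 134 [[-60, 158]]; 126 [[-60, 158]]; 118 [[34, 56]]; 110 [[40, 50]]; 102 [[46, 52]]; 94 [[52, 60]]; 86 [[60, 66]]; 78 [[66, 72]]; 70 [[72, 78]]; 62 [[76, 84]]; 54 [[68, 74]]; 46 [[50, 64]]; 38 []; 30 []; 22 []; 
55
150 [[-60, 158]]; 142 [[-60, 158]]; 134 [[-60, 158]]; 126 [[-60, 158]]; 118 [[40, 70]]; 110 [[46, 58]]; 102 [[50, 60]]; 94 [[56, 66]]; 86 [[62, 70]]; 78 [[68, 76]]; 70 [[72, 82]]; 62 [[78, 88]]; 54 [[80, 86]]; 46 [[72, 74]]; 38 []; 30 []; 22 []; 
60
150 [[-60, 158]]; 142 [[-60, 158]]; 134 [[-60, 158]]; 126 [[-60, 158]]; 118 [[-60, 158]]; 110 [[50, 74]]; 102 [[56, 68]]; 94 [[60, 72]]; 86 [[66, 76]]; 78 [[68, 80]]; 70 [[74, 84]]; 62 [[78, 90]]; 54 [[84, 94]]; 46 [[86, 86]]; 38 []; 30 []; 22 [];
```

View pics/w4.png

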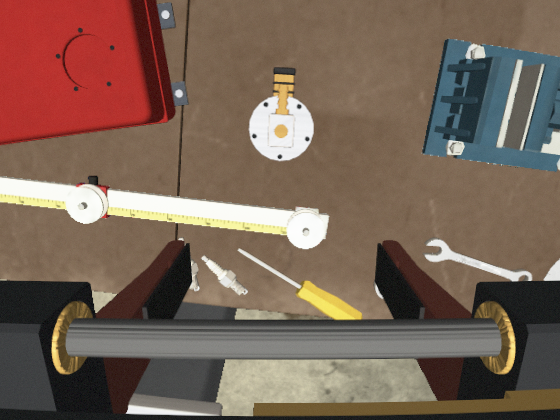

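Request:
{"method": "apply_moves", "body": {"targets": [{"tx": 0.02,"ty": 0.003,"tz": -0.02,"spin": 0},{"tx": 0.04,"ty": 0.005,"tz": -0.04,"spin": 0},{"tx": 0.0475,"ty": 0.006,"tz": -0.07,"spin": 0},{"tx": 0.0475,"ty": 0.006,"tz": -0.105,"spin": 0},{"tx": 0.0475,"ty": 0.006,"tz": -0.135,"spin": 0},{"tx": 0.0475,"ty": 0.006,"tz": -0.16,"spin": 0},{"tx": 0.0475,"ty": 0.006,"tz": -0.178,"spin": 0},{"tx": 0.0475,"ty": 0.006,"tz": -0.185,"spin": 0}]}}

```text
t: 5.5
ee_pos: [613.8, -205.7, 94.6]
orientation: [-3.135, -0.187, 0.004]
ft_force: [0.6, 0.0, -0.6]
width: 87.5
grasp_force: 0.0
```

Request:
{"method": "apply_moves", "body": {"targets": [{"tx": 0,"ty": 0,"tz": 0,"spin": 0},{"tx": 0,"ty": 0,"tz": 0,"spin": 0},{"tx": 0,"ty": 0,"tz": 0,"spin": 0},{"tx": 0,"ty": 0,"tz": 0,"spin": 0},{"tx": 0,"ty": 0,"tz": 0,"spin": 0},{"tx": 0,"ty": 0,"tz": 0,"spin": 0},{"tx": 0,"ty": 0,"tz": 0,"spin": 0},{"tx": 0,"ty": 0,"tz": 0,"spin": 0}], "gripper": 1}}

```text
t: 6.3
ee_pos: [614.7, -206.4, 96.4]
orientation: [3.136, 0.186, 0.0]
ft_force: [-1.2, 0.5, -0.5]
width: 27.2
grasp_force: 0.0
```

Request:
{"method": "apply_moves", "body": {"targets": [{"tx": 0,"ty": 0,"tz": 0,"spin": 0},{"tx": 0,"ty": 0,"tz": 0,"spin": 0},{"tx": 0,"ty": 0,"tz": 0.01,"spin": 0},{"tx": 0,"ty": 0,"tz": 0.035,"spin": 0},{"tx": 0,"ty": 0,"tz": 0.065,"spin": 8},{"tx": 0,"ty": 0,"tz": 0.095,"spin": 16},{"tx": 0,"ty": 0,"tz": 0.12,"spin": 24},{"tx": 0,"ty": 0,"tz": 0.13,"spin": 32}], "gripper": 1}}

```text
t: 7.1
ee_pos: [616.1, -206.9, 230.5]
orientation: [2.957, 1.051, 0.006]
ft_force: [0.3, -0.5, 0.0]
width: 0.2
grasp_force: 0.0
```

Request:
{"method": "apply_moves", "body": {"targets": [{"tx": 0.01,"ty": 0.008,"tz": 0,"spin": 8},{"tx": 0.02,"ty": 0.016,"tz": 0,"spin": 16},{"tx": 0.03,"ty": 0.024,"tz": 0,"spin": 24},{"tx": 0.04,"ty": 0.033,"tz": 0,"spin": 32},{"tx": 0.05,"ty": 0.042,"tz": 0,"spin": 40},{"tx": 0.06,"ty": 0.052,"tz": 0,"spin": 48},{"tx": 0.067,"ty": 0.061,"tz": 0,"spin": 56},{"tx": 0.071,"ty": 0.0665,"tz": 0,"spin": 63.9}]}}

```text
t: 7.9
ee_pos: [686.2, -139.1, 227.1]
orientation: [1.954, 2.459, 0.001]
ft_force: [-0.3, -0.8, 0.9]
width: 0.2
grasp_force: 0.0
```

Request:
{"method": "apply_moves", "body": {"targets": [{"tx": 0,"ty": 0,"tz": -0.015,"spin": 0},{"tx": 0,"ty": 0,"tz": -0.035,"spin": 0},{"tx": 0,"ty": 0,"tz": -0.052,"spin": 0},{"tx": 0,"ty": 0,"tz": -0.062,"spin": 0},{"tx": 0,"ty": 0,"tz": -0.065,"spin": 0},{"tx": 0,"ty": 0,"tz": -0.065,"spin": 0},{"tx": 0,"ty": 0,"tz": -0.065,"spin": 0},{"tx": 0,"ty": 0,"tz": -0.065,"spin": 0}]}}

```text
t: 8.7
ee_pos: [686.2, -140.0, 162.3]
orientation: [1.962, 2.452, 0.001]
ft_force: [-0.6, 0.3, 0.4]
width: 0.2
grasp_force: 0.0
```

```bash
python3 -c "
from m import *
o=ctrl.get_obs();print(o['ee_pos'],o['width'],o['grasp_force'],o['ft_force'],o['moment'],o['qpos'])
go('w5.png',['pickup_seat','strainer_tip','tank_opening','vent_grip','cap_rim'])"
```

```text
[ 686.23107397 -140.02956913  162.34290888] 0.20168632661338826 0.0 [-0.6101622   0.31265636  0.44144828] [-0.01472251 -0.03009561  0.05274762] [-2.18279517e-01  5.62312648e-01  1.47047300e+00 -1.09427804e-05
  1.10723761e+00 -4.39600722e-01]
t 8.7 tcp [ 686.2 -140.   162.3] cam [669. -69. 354.] [ 0.05 -0.27 -0.96]
pickup_seat [([177.6, 259.6], 0.91)]
strainer_tip []
tank_opening [([285.9, 6.7], 0.92)]
vent_grip []
cap_rim []
pickup_seat [ 614.6 -201.    86. ]
tank_opening [658.1 -11.3 105. ]
```

View pics/w5.png

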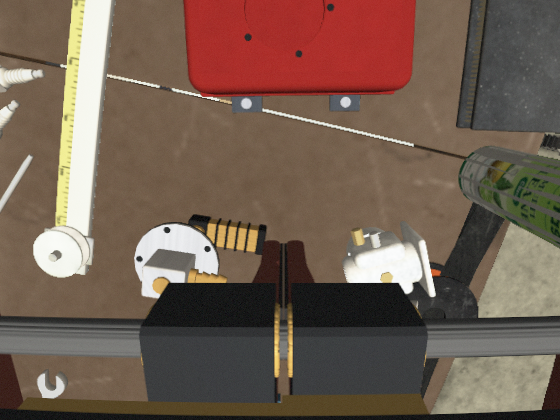

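Request:
{"method": "apply_moves", "body": {"targets": [{"tx": -0.01,"ty": -0.005,"tz": 0.03,"spin": -8},{"tx": -0.025,"ty": -0.01,"tz": 0.06,"spin": -16},{"tx": -0.04,"ty": -0.02,"tz": 0.09,"spin": -24},{"tx": -0.055,"ty": -0.03,"tz": 0.11,"spin": -32},{"tx": -0.07,"ty": -0.04,"tz": 0.12,"spin": -40},{"tx": -0.085,"ty": -0.05,"tz": 0.12,"spin": -48},{"tx": -0.1,"ty": -0.06,"tz": 0.12,"spin": -56},{"tx": -0.11,"ty": -0.067,"tz": 0.12,"spin": -64}], "gripper": -1}}

```text
t: 9.8
ee_pos: [574.7, -207.4, 281.7]
orientation: [2.967, 1.032, 0.0]
ft_force: [0.4, 0.3, 0.4]
width: 61.3
grasp_force: 0.0
```

Request:
{"method": "apply_moves", "body": {"targets": [{"tx": -0.002,"ty": -0.001,"tz": 0,"spin": -8},{"tx": -0.004,"ty": -0.002,"tz": 0,"spin": -16},{"tx": -0.006,"ty": -0.003,"tz": 0,"spin": -24},{"tx": -0.008,"ty": -0.004,"tz": 0,"spin": -28},{"tx": -0.008,"ty": -0.004,"tz": 0,"spin": -28},{"tx": -0.008,"ty": -0.004,"tz": 0,"spin": -28},{"tx": -0.008,"ty": -0.004,"tz": 0,"spin": -28},{"tx": -0.008,"ty": -0.004,"tz": 0,"spin": -28}]}}

```text
t: 10.6
ee_pos: [567.8, -210.8, 281.4]
orientation: [3.128, 0.294, 0.0]
ft_force: [-0.5, 0.5, 0.2]
width: 88.0
grasp_force: 0.0
```

```bash
python3 -c "
from m import *
import pickle
c,r=go('w6.png',['pickup_seat','strainer_tip','pickup','tank_opening'])
c5,r5=pickle.load(open('w5.png.pkl','rb'))
print(tri([ray('wrist',r['pickup_seat'][0]['uv'],c),ray('wrist',r5['pickup_seat'][0]['uv'],c5)]))
o=ctrl.outline_of('pickup','wrist')
for d in o: print(d['score'],d['box'])
# predicted w4-like model points for overlay
im=cv2.imread('pics/w6.png'); a=np.radians(8); X=np.array([615,-206.,0])
def P(p): 
    c_,s_=np.cos(a-np.pi/2),np.sin(a-np.pi/2); return X+[c_*p[0]-s_*p[1],s_*p[0]+c_*p[1],p[2]]
for z,col in((91,(0,255,0)),):
  pts=proj('wrist',[P((33*np.cos(t),33*np.sin(t),z)) for t in np.linspace(0,6.28,40)],c); cv2.polylines(im,[np.int32(pts)],1,col)
pts=proj('wrist',[P(q) for q in((12,15,125),(12,-15,125),(-12,-15,125),(-12,15,125))],c);cv2.polylines(im,[np.int32(pts)],1,(255,0,0))
pts=proj('wrist',[P(q) for q in((13,66,20),(-13,66,20),(-13,-9,20),(13,-9,20))],c);cv2.polylines(im,[np.int32(pts)],1,(0,0,255))
cr=im[40:180,200:360];cv2.imwrite('pics/w6c.png',cv2.resize(cr,None,fx=4,fy=4,interpolation=cv2.INTER_CUBIC))
"
```

```text
t 10.6 tcp [ 567.8 -210.8  281.4] cam [ 638. -197.  473.] [-0.27 -0.04 -0.96]
pickup_seat [([284.7, 127.4], 0.86)]
strainer_tip [([291.0, 66.4], 0.96)]
pickup [([287.1, 124.2], 0.85)]
tank_opening [([96.2, 48.5], 0.88)]
pickup_seat [ 614.8 -202.    86. ]
strainer_tip [ 681.3 -197.    10. ]
pickup [ 614.1 -205.4    0. ]
tank_opening [655.8 -13.6 105. ]
(array([ 614.45332111, -202.01245784,   83.9748532 ]), [np.float64(0.22344068138422143), np.float64(0.2234406813840649)])
0.56 [256.9, 68.2, 317.5, 162.9]
```

View pics/w6c.png

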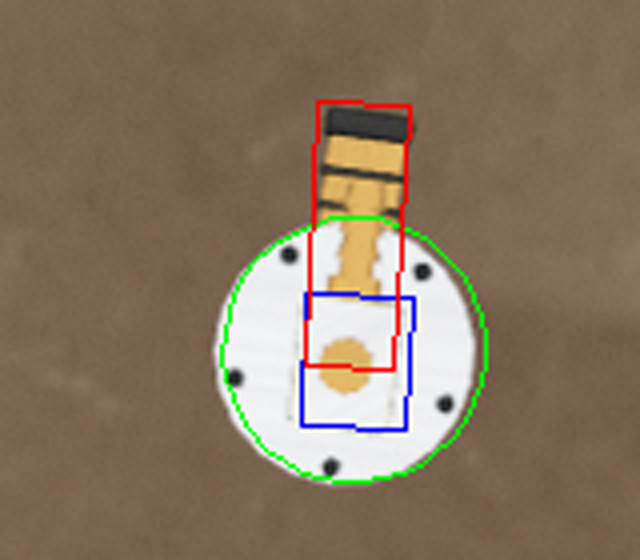

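Request:
{"method": "apply_moves", "body": {"targets": [{"tx": 0.02,"ty": 0.003,"tz": -0.02,"spin": -3},{"tx": 0.04,"ty": 0.006,"tz": -0.04,"spin": -6.5},{"tx": 0.047,"ty": 0.0066,"tz": -0.07,"spin": -6.5},{"tx": 0.047,"ty": 0.0066,"tz": -0.105,"spin": -6.5},{"tx": 0.047,"ty": 0.0066,"tz": -0.135,"spin": -6.5},{"tx": 0.047,"ty": 0.0066,"tz": -0.16,"spin": -6.5},{"tx": 0.047,"ty": 0.0066,"tz": -0.178,"spin": -6.5},{"tx": 0.047,"ty": 0.0066,"tz": -0.186,"spin": -6.5}]}}

```text
t: 11.7
ee_pos: [613.5, -203.8, 93.2]
orientation: [-3.138, -0.115, 0.005]
ft_force: [0.9, 0.3, -0.3]
width: 87.7
grasp_force: 0.0
```

Request:
{"method": "apply_moves", "body": {"targets": [{"tx": 0,"ty": 0,"tz": 0,"spin": 0},{"tx": 0,"ty": 0,"tz": 0,"spin": 0},{"tx": 0,"ty": 0,"tz": 0,"spin": 0},{"tx": 0,"ty": 0,"tz": 0,"spin": 0},{"tx": 0,"ty": 0,"tz": 0,"spin": 0},{"tx": 0,"ty": 0,"tz": 0,"spin": 0},{"tx": 0,"ty": 0,"tz": 0,"spin": 0},{"tx": 0,"ty": 0,"tz": 0,"spin": 0}], "gripper": 1}}

```text
t: 12.5
ee_pos: [614.7, -204.3, 95.4]
orientation: [3.139, 0.115, 0.0]
ft_force: [0.5, 0.0, -0.8]
width: 26.9
grasp_force: 0.0
```

Request:
{"method": "apply_moves", "body": {"targets": [{"tx": 0,"ty": 0,"tz": 0,"spin": 0},{"tx": 0,"ty": 0,"tz": 0,"spin": 0},{"tx": 0,"ty": 0,"tz": 0,"spin": 0},{"tx": 0,"ty": 0,"tz": 0,"spin": 0},{"tx": 0,"ty": 0,"tz": 0,"spin": 0},{"tx": 0,"ty": 0,"tz": 0,"spin": 0},{"tx": 0,"ty": 0,"tz": 0,"spin": 0},{"tx": 0,"ty": 0,"tz": 0,"spin": 0}]}}

```text
t: 13.3
ee_pos: [614.7, -204.2, 95.4]
orientation: [3.139, 0.115, 0.0]
ft_force: [-0.1, 0.4, -0.5]
width: 0.3
grasp_force: 0.0
```

```bash
python3 -c "
from m import *
c,r=go('w7.png',['pickup_seat','strainer_tip','pickup'])
o=ctrl.get_obs();print(o['grasp_force'],o['width'],o['moment'])
e=o['ee_pos'];print('TCP px',proj('wrist',[e,e+[0,0,18.7],[615,-204,125],[615,-204,86]],c).round())
for d in ctrl.outline_of('pickup','wrist'): print(d['score'],d['box'])
im=cv2.imread('pics/w7.png')
shot('side','side7.png'); shot('top','top7.png')
s=cv2.imread('pics/side7.png')[180:270,220:360]; t=cv2.imread('pics/top7.png')[160:260,230:350]
for n in ('side','top'): print(n,[(ctrl.pinpoint(q,n)[:2]) for q in ('pickup_seat',)], proj(n,[[615,-204,86],e]).round())
A=cv2.resize(im,(400,300)); B=cv2.resize(s,(400,257),interpolation=cv2.INTER_CUBIC); C=cv2.resize(t,(400,333),interpolation=cv2.INTER_CUBIC)
can=np.zeros((600,800,3),np.uint8); can[:300,:400]=A; can[:257,400:]=B; can[260:593,400:]=C
K=im[150:330,170:400]; can[300:600,:383]=cv2.resize(K,(383,300)); cv2.imwrite('pics/comb7.png',can)
"
```

```text
t 13.3 tcp [ 614.7 -204.2   95.4] cam [ 686. -198.  287.] [-0.28 -0.01 -0.96]
pickup_seat []
strainer_tip [([277.6, 113.2], 0.85)]
pickup [([284.1, 193.9], 0.83)]
strainer_tip [ 678.7 -194.5   10. ]
pickup [ 616.6 -203.8    0. ]
0.0 0.30843913293065917 [-0.04334895 -0.03013785  0.05157823]
TCP px [[285. 238.]
 [285. 252.]
 [284. 260.]
 [284. 232.]]
0.92 [228.5, 110.3, 342.1, 277.9]
side [[{'uv': [284.5, 321.1], 'score': 0.85}, {'uv': [279.7, 226.6], 'score': 0.56}]] [[280. 228.]
 [280. 225.]]
top [[{'uv': [417.6, 244.7], 'score': 0.63}]] [[290. 214.]
 [290. 214.]]
```

View pics/comb7.png

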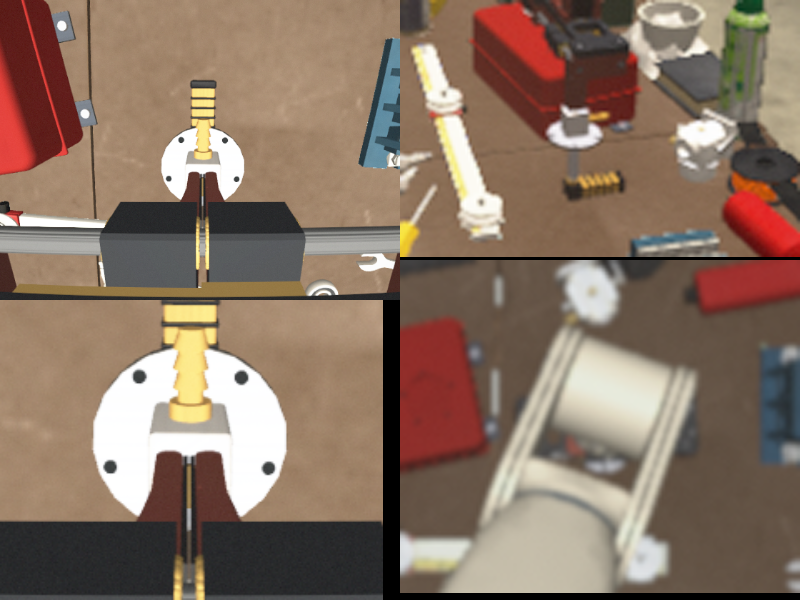

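```bash
python3 -c "
from m import *
from scipy.spatial.transform import Rotation as R
o=ctrl.get_obs(); c=cal('wrist'); M=R.from_rotvec(o['orientation']).as_matrix(); e=o['ee_pos']
print(c[0],c[1])
for s in (0,-10,-18.7,-30,-40):
  for x in (10,-10): print(s,x,proj('wrist',[e+M@[x,y,s] for y in (-44,44)],c).round().tolist())
print('block top/front corners',proj('wrist',[[627,-192,125],[630,-216,125],[615,-204,125]],c).round())
im=cv2.imread('pics/w3.png'); g=cv2.cvtColor(im,cv2.COLOR_BGR2GRAY)
for r in (235,240,245,250,255,265,275,285,300): 
  print(r,''.join('#' if v<45 else ('r' if im[r,u,2]>im[r,u,1]*1.5 else '.') for u,v in list(enumerate(g[r]))[100:460:4]))
"
```

```text
[[372.06845923   0.         283.04765847]
 [  0.         372.06845923 205.64053118]
 [  0.           0.           1.        ]] [-0.05541742  0.          0.          0.          0.        ]
0 10 [[204.0, 221.0], [366.0, 221.0]]
0 -10 [[206.0, 255.0], [364.0, 255.0]]
-10 10 [[200.0, 227.0], [370.0, 227.0]]
-10 -10 [[202.0, 263.0], [368.0, 263.0]]
-18.7 10 [[196.0, 232.0], [374.0, 233.0]]
-18.7 -10 [[198.0, 270.0], [371.0, 270.0]]
-30 10 [[190.0, 241.0], [380.0, 241.0]]
-30 -10 [[193.0, 280.0], [377.0, 280.0]]
-40 10 [[185.0, 249.0], [385.0, 249.0]]
-40 -10 [[188.0, 290.0], [382.0, 290.0]]
block top/front corners [[260. 234.]
 [313. 232.]
 [284. 260.]]
235 ..........................................................................................
240 ....................r.....................................................................
245 .................rrr#.#...............................................##rrrr..............
250 ................rrrr###...............................................###rrrr.............
255 ...............rrrr####...............................................###rr#rr............
265 .............r##rr#####..............................................#####rr#rr...........
275 ..........###rr########..............................................##########r##........
285 .......rr#r##r#########...............................................##########rrrrr.....
300 ...rr#rrrrr##########...................................................#########r#rr#rrr.
```

Request:
{"method": "apply_moves", "body": {"targets": [{"tx": 0,"ty": 0,"tz": 0.01,"spin": 0},{"tx": 0,"ty": 0,"tz": 0.01,"spin": 0},{"tx": 0,"ty": 0,"tz": 0.01,"spin": 0},{"tx": 0,"ty": 0,"tz": 0.01,"spin": 0},{"tx": 0,"ty": 0,"tz": 0.01,"spin": 0},{"tx": 0,"ty": 0,"tz": 0.01,"spin": 0},{"tx": 0.001,"ty": 0,"tz": 0.0,"spin": 0},{"tx": 0.001,"ty": 0,"tz": -0.01,"spin": 0}], "gripper": 0}}

```text
t: 14.55
ee_pos: [615.8, -204.3, 84.7]
orientation: [3.139, 0.115, 0.001]
ft_force: [0.4, -0.4, 0.4]
width: 43.5
grasp_force: 0.0
```

Request:
{"method": "apply_moves", "body": {"targets": [{"tx": 0,"ty": 0,"tz": -0.008,"spin": 0},{"tx": 0,"ty": 0,"tz": -0.014,"spin": 0},{"tx": 0,"ty": 0,"tz": -0.018,"spin": 0},{"tx": 0,"ty": 0,"tz": -0.02,"spin": 0},{"tx": 0,"ty": 0,"tz": -0.02,"spin": 0},{"tx": 0,"ty": 0,"tz": -0.02,"spin": 0},{"tx": 0,"ty": 0,"tz": -0.02,"spin": 0},{"tx": 0,"ty": 0,"tz": -0.02,"spin": 0}], "gripper": 1}}

```text
t: 15.35
ee_pos: [615.6, -204.6, 66.4]
orientation: [3.139, 0.115, -0.0]
ft_force: [-3.3, 0.4, 9.7]
width: 23.6
grasp_force: 30.0
```

Request:
{"method": "apply_moves", "body": {"targets": [{"tx": 0,"ty": 0,"tz": 0,"spin": 0},{"tx": 0,"ty": 0,"tz": 0.002,"spin": 0},{"tx": 0,"ty": 0,"tz": 0.004,"spin": 0},{"tx": 0,"ty": 0,"tz": 0.006,"spin": 0},{"tx": 0,"ty": 0,"tz": 0.006,"spin": 0},{"tx": 0,"ty": 0,"tz": 0.006,"spin": 0},{"tx": 0,"ty": 0,"tz": 0.006,"spin": 0},{"tx": 0,"ty": 0,"tz": 0.006,"spin": 0}], "gripper": 0.2}}

```text
t: 16.15
ee_pos: [615.6, -204.2, 71.3]
orientation: [-3.139, -0.115, 0.0]
ft_force: [0.3, 0.7, 0.1]
width: 35.0
grasp_force: 0.0
```

Request:
{"method": "apply_moves", "body": {"targets": [{"tx": 0,"ty": 0,"tz": 0,"spin": 0},{"tx": 0,"ty": 0,"tz": 0,"spin": 0},{"tx": 0,"ty": 0,"tz": 0,"spin": 0},{"tx": 0,"ty": 0,"tz": 0,"spin": 0},{"tx": 0,"ty": 0,"tz": 0,"spin": 0},{"tx": 0,"ty": 0,"tz": 0,"spin": 0},{"tx": 0,"ty": 0,"tz": 0,"spin": 0},{"tx": 0,"ty": 0,"tz": 0,"spin": 0}], "gripper": 1}}

```text
t: 16.95
ee_pos: [615.6, -204.2, 71.3]
orientation: [-3.139, -0.115, 0.0]
ft_force: [-0.6, -0.2, -1.3]
width: 23.8
grasp_force: 30.0
```

Request:
{"method": "apply_moves", "body": {"targets": [{"tx": 0,"ty": 0,"tz": 0.015,"spin": 0},{"tx": 0,"ty": 0,"tz": 0.035,"spin": 2},{"tx": 0,"ty": 0,"tz": 0.055,"spin": 8},{"tx": 0,"ty": 0,"tz": 0.075,"spin": 16},{"tx": 0,"ty": 0,"tz": 0.095,"spin": 24},{"tx": 0.002,"ty": 0.002,"tz": 0.115,"spin": 32},{"tx": 0.01,"ty": 0.009,"tz": 0.128,"spin": 40},{"tx": 0.02,"ty": 0.018,"tz": 0.13,"spin": 48}]}}

```text
t: 17.75
ee_pos: [636.7, -186.8, 204.8]
orientation: [2.815, 1.388, 0.004]
ft_force: [1.1, -0.5, -2.0]
width: 23.9
grasp_force: 30.0
```

Request:
{"method": "apply_moves", "body": {"targets": [{"tx": 0.01,"ty": 0.009,"tz": 0,"spin": 8},{"tx": 0.02,"ty": 0.018,"tz": 0,"spin": 16},{"tx": 0.03,"ty": 0.028,"tz": 0,"spin": 24},{"tx": 0.04,"ty": 0.037,"tz": -0.01,"spin": 32},{"tx": 0.046,"ty": 0.043,"tz": -0.025,"spin": 40},{"tx": 0.05,"ty": 0.046,"tz": -0.04,"spin": 46},{"tx": 0.05,"ty": 0.046,"tz": -0.053,"spin": 50.5},{"tx": 0.05,"ty": 0.046,"tz": -0.06,"spin": 50.5}]}}

```text
t: 18.55
ee_pos: [685.1, -139.9, 140.9]
orientation: [-1.96, -2.453, 0.001]
ft_force: [-0.7, -1.2, -2.4]
width: 23.5
grasp_force: 30.0
```

```bash
cat > th.py <<'E'
from m import *
O=np.array([657,-13.3,105]); a=np.radians(12.7); TX=np.array([np.cos(a),np.sin(a),0]); TY=np.array([-np.sin(a),np.cos(a),0])
def opc(X): d=np.array(X)-O; return np.array([d@TX,d@TY,d[2]]).round(1)
def run(f='x.png'):
    o=ctrl.get_obs(); c=cal('wrist'); e=np.array(o['ee_pos']); shot('wrist',f)
    print('t',o['t'],'tcp uvz',opc(e),'w',round(float(o['width']),1),'gf',o['grasp_force'],'ft',o['ft_force'].round(1),'q6',o['qpos'][5].round(2))
    for n in ('pickup_seat','strainer_tip','pickup','tank_opening','vent_grip'):
        for d in ctrl.pinpoint(n,'wrist')[:2]:
            q,v=ray('wrist',d['uv'],c); 
            k=((e-q)@TX)/(v@TX); X=q+k*v
            s='onz %s'%opc(onz('wrist',d['uv'],{'tank_opening':105,'vent_grip':146}.get(n,0),c)) if n in('tank_opening','vent_grip') else ''
            print(n,round(d['score'],2),np.round(d['uv']),'in plane uvz',opc(X),s)
    for d in ctrl.outline_of('pickup','wrist')[:2]: print('box',d['box'],d['score'])
if __name__=='__main__':
    import sys; run(sys.argv[1])
E
python3 th.py w8.png
```

```text
t 18.55 tcp uvz [  -0.5 -129.7   35.9] w 23.5 gf 29.991380274295807 ft [-0.7 -1.2 -2.4] q6 -0.44
pickup_seat 0.79 [286. 249.] in plane uvz [ -0.5 -94.6 132.7] 
strainer_tip 0.82 [280. 114.] in plane uvz [ -0.5 -54.6 311.9] 
pickup 0.84 [285. 206.] in plane uvz [  -0.5 -103.5   56.1] 
tank_opening 0.28 [282. 113.] in plane uvz [ -0.5 -53.2 378.5] onz [ -2.4 -61.6   0. ]
box [222.9, 110.9, 348.4, 316.4] 0.69
```

Request:
{"method": "apply_moves", "body": {"targets": [{"tx": -0.0018,"ty": 0.0078,"tz": 0,"spin": 0},{"tx": -0.0035,"ty": 0.0156,"tz": 0,"spin": 0},{"tx": -0.0053,"ty": 0.0234,"tz": 0,"spin": 0},{"tx": -0.0075,"ty": 0.0332,"tz": 0,"spin": 0},{"tx": -0.0097,"ty": 0.0429,"tz": 0,"spin": 0},{"tx": -0.0119,"ty": 0.0527,"tz": 0,"spin": 0},{"tx": -0.0132,"ty": 0.0585,"tz": 0,"spin": 0},{"tx": -0.0132,"ty": 0.0585,"tz": 0,"spin": 0}]}}

```text
t: 19.7
ee_pos: [672.1, -80.4, 141.3]
orientation: [-1.961, -2.454, -0.0]
ft_force: [0.3, -0.8, -2.0]
width: 23.8
grasp_force: 30.0
```

```bash
cat > fit.py <<'E'
from th import *
from scipy.optimize import least_squares
def pk(p,e,th,G,D=42,dv=0):
    v,z=p[0],p[1]-G; c,s=np.cos(th),np.sin(th); return e+[0,0,D]+TY*(v*c+z*s+dv)+np.array([0,0,1])*(-v*s+z*c)
def fit(f,G=113):
    o=ctrl.get_obs(); c=cal('wrist'); e=np.array(o['ee_pos']); shot('wrist',f)
    print('t',o['t'],'tcp uvz',opc(e),'w',round(float(o['width']),1),'gf',round(float(o['grasp_force']),1),'ft',o['ft_force'].round(1))
    obs={}
    for n,p in (('pickup_seat',(0,86)),('strainer_tip',(66,10))):
        for d in ctrl.pinpoint(n,'wrist')[:1]:
            if d['score']>.3: obs[p]=d['uv']
            print(n,np.round(d['uv'],1),round(d['score'],2))
    for d in ctrl.outline_of('pickup','wrist')[:1]: print('box',np.round(d['box']),round(d['score'],2))
    for p,uv in obs.items():
        g=np.radians(np.arange(-10,75,1)); r=proj('wrist',[pk(p,e,t,G) for t in g],c)[:,1]
        i=np.where(np.diff(np.sign(r-uv[1])))[0]; print(p,'theta by row:',np.degrees(g[i]).round(1), 'row at -10,0,25,53:',r[[0,10,35,63]].round())
if __name__=='__main__':
    import sys; fit(sys.argv[1])
E
python3 fit.py w9.png; python3 -c "
from fit import *
"
```

```text
t 19.7 tcp uvz [ -0.  -68.8  36.3] w 23.8 gf 30.0 ft [ 0.3 -0.8 -2. ]
pickup_seat [285.4 108. ] 0.41
strainer_tip [279.5 182.5] 0.59
box [224. 188. 347. 319.] 0.61
(0, 86) theta by row: [] row at -10,0,25,53: [245. 253. 276. 301.]
(66, 10) theta by row: [24.] row at -10,0,25,53: [ 88. 116. 184. 261.]
```

Request:
{"method": "apply_moves", "body": {"targets": [{"tx": -0.0018,"ty": 0.0078,"tz": 0,"spin": 0},{"tx": -0.0035,"ty": 0.0156,"tz": 0,"spin": 0},{"tx": -0.0053,"ty": 0.0234,"tz": 0,"spin": 0},{"tx": -0.0075,"ty": 0.0332,"tz": 0,"spin": 0},{"tx": -0.0097,"ty": 0.0429,"tz": 0,"spin": 0},{"tx": -0.0112,"ty": 0.0498,"tz": 0,"spin": 0},{"tx": -0.0127,"ty": 0.0561,"tz": 0,"spin": 0},{"tx": -0.0127,"ty": 0.0561,"tz": 0,"spin": 0}]}}

```text
t: 20.7
ee_pos: [659.4, -24.6, 141.3]
orientation: [-1.961, -2.454, 0.0]
ft_force: [-0.1, -1.6, -2.4]
width: 23.7
grasp_force: 30.0
```

```bash
python3 fit.py w10.png; sed -i 's/^G=115/G=113/; s/return pz-18.7>m/return pz-16>m/' plan.py; python3 - <<'E'
from plan import *
for d in (50,53,56):
    print(d)
    for pz in range(140,34,-6):
        f=[py for py in range(-20,110,1) if clear(py,pz,np.radians(d),0.5)]
        print(pz,(f[0],f[-1]) if f else None,end="; ")
    print()
E
```

```text
t 20.7 tcp uvz [ -0.1 -11.5  36.3] w 23.7 gf 30.0 ft [-0.1 -1.6 -2.4]
box [244. 221. 326. 390.] 0.72
50
140 (-20, 109); 134 (-20, 109); 128 (-20, 109); 122 (25, 63); 116 (30, 55); 110 (35, 49); 104 (40, 50); 98 (45, 55); 92 (50, 60); 86 (55, 65); 80 (60, 70); 74 (65, 75); 68 (70, 80); 62 (72, 86); 56 (67, 79); 50 (59, 72); 44 (47, 65); 38 None; 
53
140 (-20, 109); 134 (-20, 109); 128 (-20, 109); 122 (-20, 109); 116 (34, 64); 110 (38, 56); 104 (43, 55); 98 (48, 59); 92 (52, 64); 86 (56, 68); 80 (61, 73); 74 (65, 77); 68 (70, 82); 62 (74, 86); 56 (75, 86); 50 (68, 78); 44 (60, 69); 38 None; 
56
140 (-20, 109); 134 (-20, 109); 128 (-20, 109); 122 (-20, 109); 116 (38, 74); 110 (42, 65); 104 (46, 61); 98 (50, 63); 92 (54, 67); 86 (58, 71); 80 (62, 75); 74 (66, 79); 68 (70, 83); 62 (74, 87); 56 (78, 91); 50 (78, 85); 44 (69, 75); 38 None;
```

Request:
{"method": "apply_moves", "body": {"targets": [{"tx": 0.0018,"ty": -0.0078,"tz": 0.005,"spin": 0},{"tx": 0.0018,"ty": -0.0078,"tz": 0.025,"spin": 0},{"tx": 0.0018,"ty": -0.0078,"tz": 0.045,"spin": 0},{"tx": 0.0,"ty": 0.0,"tz": 0.06,"spin": 0},{"tx": -0.0044,"ty": 0.0195,"tz": 0.06,"spin": 0},{"tx": -0.0088,"ty": 0.039,"tz": 0.06,"spin": 0},{"tx": -0.0121,"ty": 0.0537,"tz": 0.06,"spin": 0},{"tx": -0.0135,"ty": 0.06,"tz": 0.06,"spin": 0}]}}

```text
t: 21.7
ee_pos: [644.9, 36.9, 200.3]
orientation: [-1.958, -2.454, 0.002]
ft_force: [0.8, -0.9, -2.2]
width: 24.1
grasp_force: 30.0
```

```bash
python3 fit.py w11.png; python3 - <<'E'
from fit import *
e=np.array(ctrl.get_obs()['ee_pos'])
for n in ('side','top'):
    shot(n,n+'11.png')
    for q in ('pickup_seat','strainer_tip'): print(n,q,[(np.round(d['uv'],1),round(d['score'],2)) for d in ctrl.pinpoint(q,n)])
    print([(np.round(d['box']),round(d['score'],2)) for d in ctrl.outline_of('pickup',n)])
    for t in (45,50,55,60):
        print(t,proj(n,[pk((0,86),e,np.radians(t),113),pk((66,10),e,np.radians(t),113),pk((-9,0),e,np.radians(t),113),pk((66,0),e,np.radians(t),113)]).round(1).tolist())
E
```

```text
t 21.7 tcp uvz [-0.8 51.7 95.3] w 24.1 gf 30.0 ft [ 0.8 -0.9 -2.2]
strainer_tip [281.2 258.3] 0.6
box [245. 222. 325. 391.] 0.98
(66, 10) theta by row: [52.] row at -10,0,25,53: [ 88. 116. 184. 260.]
side pickup_seat [(array([285.8, 323.4]), 0.74)]
side strainer_tip [(array([313.3, 340.3]), 0.57), (array([277.2, 189.3]), 0.51)]
[(array([272., 308., 310., 351.]), 0.95), (array([271., 159., 287., 195.]), 0.82)]
45 [[276.1, 167.1], [276.3, 191.6], [283.8, 186.9], [277.0, 194.0]]
50 [[276.3, 166.9], [277.5, 192.0], [284.6, 185.6], [278.3, 194.3]]
55 [[276.5, 166.5], [278.7, 192.2], [285.3, 184.1], [279.6, 194.4]]
60 [[276.7, 166.2], [279.8, 192.1], [286.0, 182.4], [280.8, 194.2]]
top pickup_seat [(array([229.8, 198.9]), 0.7), (array([414.1, 244.9]), 0.68)]
top strainer_tip [(array([414.7, 228.2]), 0.74), (array([237.1, 200.1]), 0.69)]
[(array([405., 231., 427., 254.]), 0.81)]
45 [[225.8, 198.2], [231.3, 201.8], [246.7, 196.6], [233.5, 201.7]]
50 [[226.2, 198.0], [234.1, 201.1], [248.2, 195.9], [236.3, 200.9]]
55 [[226.5, 197.9], [236.7, 200.4], [249.6, 195.2], [239.1, 200.2]]
60 [[226.8, 197.7], [239.2, 199.7], [250.7, 194.6], [241.7, 199.4]]
```

Request:
{"method": "apply_moves", "body": {"targets": [{"tx": 0,"ty": 0,"tz": -0.01,"spin": 0},{"tx": 0.0002,"ty": -0.001,"tz": -0.022,"spin": 0},{"tx": 0.0004,"ty": -0.002,"tz": -0.028,"spin": 0},{"tx": 0.0001,"ty": -0.0005,"tz": -0.034,"spin": 0},{"tx": -0.0008,"ty": 0.0034,"tz": -0.04,"spin": 0},{"tx": -0.0018,"ty": 0.0078,"tz": -0.046,"spin": 0},{"tx": -0.0026,"ty": 0.0117,"tz": -0.052,"spin": 0},{"tx": -0.0026,"ty": 0.0117,"tz": -0.052,"spin": 0}]}}

```text
t: 23.1
ee_pos: [643.5, 47.3, 148.8]
orientation: [-1.961, -2.454, -0.001]
ft_force: [0.7, 3.0, -1.6]
width: 23.8
grasp_force: 30.0
```

```bash
python3 fit.py w12.png
```

```text
t 23.1 tcp uvz [ 0.2 62.1 43.8] w 23.8 gf 30.0 ft [ 0.7  3.  -1.6]
pickup_seat [391.8  78.1] 0.61
(0, 86) theta by row: [] row at -10,0,25,53: [245. 253. 276. 301.]
```

Request:
{"method": "apply_moves", "body": {"targets": [{"tx": -0.0005,"ty": 0.0024,"tz": 0,"spin": 0},{"tx": -0.0015,"ty": 0.0068,"tz": -0.006,"spin": 0},{"tx": -0.0024,"ty": 0.0107,"tz": -0.012,"spin": 0},{"tx": -0.0034,"ty": 0.0151,"tz": -0.018,"spin": 0},{"tx": -0.0042,"ty": 0.0185,"tz": -0.024,"spin": 0},{"tx": -0.0044,"ty": 0.0195,"tz": -0.028,"spin": 0},{"tx": -0.0044,"ty": 0.0195,"tz": -0.03,"spin": 0},{"tx": -0.0044,"ty": 0.0195,"tz": -0.03,"spin": 0}]}}

```text
t: 24.1
ee_pos: [639.4, 67.8, 119.6]
orientation: [-1.961, -2.453, -0.004]
ft_force: [-1.6, 9.7, 7.6]
width: 23.7
grasp_force: 30.0
```

```bash
python3 fit.py w13.png; python3 - <<'E'
from plan import *
# free theta range for candidate pivot positions
for pz in (62,56,50,46,42,38,35):
    print(pz,end=': ')
    for py in range(84,-24,-6):
        f=[d for d in range(-5,62) if clear(py,pz,np.radians(d),0.3)]
        if f: print(py,(f[0],f[-1]),end=' ')
    print()
E
```

```text
t 24.1 tcp uvz [ 0.7 83.  14.6] w 23.7 gf 30.0 ft [-1.6  9.7  7.6]
pickup_seat [348.7 135.6] 0.5
box [244. 228. 326. 398.] 0.86
(0, 86) theta by row: [] row at -10,0,25,53: [245. 253. 276. 301.]
62: 84 (49, 61) 78 (47, 61) 72 (44, 50) 66 (40, 47) 60 (36, 45) 54 (32, 43) 48 (28, 40) 42 (23, 38) 36 (18, 37) 30 (13, 34) 24 (7, 30) 18 (2, 26) 12 (-3, 22) 6 (-5, 18) 0 (-5, 13) -6 (-5, 9) -12 (-5, 3) -18 (-5, -2) 
56: 84 (52, 61) 78 (50, 61) 72 (47, 52) 66 (43, 50) 60 (39, 47) 54 (35, 45) 48 (31, 43) 42 (25, 42) 36 (20, 39) 30 (14, 36) 24 (8, 32) 18 (2, 28) 12 (-4, 24) 6 (-5, 20) 0 (-5, 15) -6 (-5, 9) -12 (-5, 4) -18 (-5, -2) 
50: 84 (56, 61) 78 (53, 56) 72 (50, 54) 66 (47, 52) 60 (43, 50) 54 (39, 48) 48 (34, 48) 42 (28, 45) 36 (22, 41) 30 (16, 37) 24 (9, 33) 18 (2, 29) 12 (-4, 26) 6 (-5, 21) 0 (-5, 16) -6 (-5, 10) -12 (-5, 4) -18 (-5, -2) 
46: 84 (58, 61) 78 (56, 58) 72 (53, 56) 66 (50, 54) 60 (46, 52) 54 (41, 51) 48 (36, 50) 42 (30, 46) 36 (24, 41) 30 (17, 37) 24 (10, 33) 18 (2, 29) 12 (-5, 26) 6 (-5, 22) 0 (-5, 17) -6 (-5, 11) -12 (-5, 5) -18 (-5, -2) 
42: 42 (33, 38) 36 (26, 38) 30 (19, 37) 24 (11, 33) 18 (2, 29) 12 (-5, 26) 6 (-5, 22) 0 (-5, 19) -6 (-5, 12) -12 (-5, 5) -18 (-5, -2) 
38: 30 (20, 22) 24 (12, 22) 18 (2, 22) 12 (-5, 22) 6 (-5, 22) 0 (-5, 19) -6 (-5, 13) -12 (-5, 6) -18 (-5, -2) 
35: 18 (3, 8) 12 (-5, 8) 6 (-5, 15) 0 (-5, 19) -6 (-5, 14) -12 (-5, 6) -18 (-5, -3)
```

```bash
python3 - <<'E'
import plan; from plan import *
for G in (110,113,118):
    plan.G=G
    print('G',G)
    for tz in (22,18,14.6,12,9,6,3,0):
        pz=tz+G-71.3
        print(tz,end=': ')
        for py in range(92,30,-6):
            f=[d for d in range(20,66) if clear(py,pz,np.radians(d),0.)]
            if f: print(py,(f[0],f[-1]),end=' ')
        print()
E
```

```text
G 110
22: 86 (58, 65) 80 (48, 65) 74 (45, 65) 68 (42, 49) 62 (38, 46) 56 (34, 44) 50 (30, 42) 44 (25, 39) 38 (20, 37) 32 (20, 35) 
18: 86 (53, 65) 80 (50, 65) 74 (47, 65) 68 (44, 50) 62 (40, 48) 56 (36, 46) 50 (32, 43) 44 (27, 41) 38 (21, 40) 32 (20, 37) 
14.6: 92 (62, 65) 86 (55, 65) 80 (52, 65) 74 (49, 55) 68 (46, 52) 62 (42, 49) 56 (38, 47) 50 (33, 45) 44 (28, 44) 38 (23, 42) 32 (20, 38) 
12: 92 (59, 65) 86 (56, 65) 80 (54, 65) 74 (51, 55) 68 (47, 53) 62 (44, 51) 56 (39, 48) 50 (35, 46) 44 (29, 46) 38 (24, 43) 32 (20, 40) 
9: 92 (60, 65) 86 (58, 65) 80 (56, 65) 74 (53, 56) 68 (49, 54) 62 (46, 52) 56 (41, 50) 50 (36, 48) 44 (31, 47) 38 (25, 44) 32 (20, 40) 
6: 92 (62, 65) 86 (60, 65) 80 (58, 65) 74 (55, 57) 68 (51, 55) 62 (48, 53) 56 (43, 51) 50 (38, 50) 44 (33, 49) 38 (26, 44) 32 (20, 40) 
3: 92 (64, 65) 86 (62, 65) 80 (60, 62) 74 (57, 59) 68 (54, 57) 62 (50, 55) 56 (46, 53) 50 (41, 53) 44 (35, 49) 38 (28, 44) 32 (21, 40) 
0: 38 (30, 35) 32 (22, 35) 
G 113
22: 86 (53, 65) 80 (47, 65) 74 (44, 65) 68 (40, 47) 62 (37, 45) 56 (33, 43) 50 (29, 40) 44 (24, 38) 38 (20, 37) 32 (20, 34) 
1
[... 1282 characters left out ...]
20, 38) 32 (20, 35) 
12: 92 (54, 65) 86 (52, 65) 80 (49, 54) 74 (46, 51) 68 (43, 49) 62 (39, 47) 56 (35, 45) 50 (31, 44) 44 (26, 42) 38 (21, 39) 32 (20, 36) 
9: 92 (56, 65) 86 (53, 65) 80 (51, 54) 74 (48, 52) 68 (44, 51) 62 (41, 48) 56 (37, 46) 50 (32, 46) 44 (27, 43) 38 (22, 40) 32 (20, 36) 
6: 92 (57, 65) 86 (55, 65) 80 (52, 55) 74 (50, 54) 68 (46, 52) 62 (42, 50) 56 (38, 48) 50 (34, 47) 44 (28, 45) 38 (23, 40) 32 (20, 36) 
3: 92 (59, 65) 86 (57, 65) 80 (54, 57) 74 (51, 55) 68 (48, 53) 62 (44, 51) 56 (40, 50) 50 (35, 49) 44 (30, 45) 38 (24, 40) 32 (20, 36) 
0: 92 (61, 65) 86 (59, 60) 80 (56, 58) 74 (53, 56) 68 (50, 54) 62 (46, 53) 56 (42, 52) 50 (37, 49) 44 (32, 45) 38 (25, 40) 32 (20, 36)
```

Request:
{"method": "apply_moves", "body": {"targets": [{"tx": -0.0006,"ty": 0.0024,"tz": 0,"spin": 0},{"tx": -0.0011,"ty": 0.0049,"tz": 0,"spin": 0},{"tx": -0.0011,"ty": 0.0049,"tz": -0.002,"spin": 0},{"tx": -0.0011,"ty": 0.0049,"tz": -0.004,"spin": 0},{"tx": -0.0011,"ty": 0.0049,"tz": -0.006,"spin": 0},{"tx": -0.0011,"ty": 0.0049,"tz": -0.006,"spin": 0},{"tx": -0.0011,"ty": 0.0049,"tz": -0.006,"spin": 0},{"tx": -0.0011,"ty": 0.0049,"tz": -0.006,"spin": 0}]}}

```text
t: 25.1
ee_pos: [638.5, 71.5, 113.8]
orientation: [-1.962, -2.453, -0.003]
ft_force: [-1.3, 6.4, 5.0]
width: 23.7
grasp_force: 30.0
```

```bash
python3 fit.py w14.png; python3 - <<'E'
from fit import *
e=np.array(ctrl.get_obs()['ee_pos'])
for n in ('side','top'):
    shot(n,n+'14.png')
    for q in ('pickup_seat','pickup'): print(n,q,[(np.round(d['uv'],1),round(d['score'],2)) for d in ctrl.pinpoint(q,n)])
    print([(np.round(d['box']),round(d['score'],2)) for d in ctrl.outline_of('pickup',n)])
# predicted wrist outline box of flange/block/barb for theta, G
c=cal('wrist')
for f in ((113,42),(118,47),(109,38)):
  for t in (45,50,55,60,65):
    P=[(33,86),(33,91),(-33,91),(-33,86),(42,108),(15,125),(-15,125)]
    print(f,t,proj('wrist',[pk(p,e,np.radians(t),f[0],f[1]) for p in P],c)[:,1].round().tolist())
E
```

```text
t 25.1 tcp uvz [ 0.6 86.8  8.8] w 23.7 gf 30.0 ft [-1.3  6.4  5. ]
pickup_seat [406.7 129.6] 0.73
box [243. 229. 326. 398.] 0.88
(0, 86) theta by row: [] row at -10,0,25,53: [245. 253. 276. 301.]
side pickup_seat [(array([287.5, 320.9]), 0.88), (array([269.1, 181.3]), 0.76)]
side pickup [(array([282.6, 197.9]), 0.53)]
[(array([273., 306., 310., 348.]), 0.76), (array([265., 175., 282., 200.]), 0.6)]
top pickup_seat [(array([417. , 247.2]), 0.62), (array([222.2, 200.4]), 0.54)]
top pickup [(array([244.6, 198.5]), 0.63)]
[(array([406., 226., 428., 252.]), 0.69), (array([217., 195., 241., 211.]), 0.48), (array([128., 240., 162., 257.]), 0.27)]
(113, 42) 45 [235.0, 231.0, 362.0, 364.0, 200.0, 234.0, 303.0]
(113, 42) 50 [241.0, 236.0, 366.0, 368.0, 205.0, 233.0, 299.0]
(113, 42) 55 [247.0, 242.0, 369.0, 372.0, 210.0, 233.0, 295.0]
(113, 42) 60 [254.0, 248.0, 371.0, 375.0, 215.0, 233.0, 291.0]
(113, 42) 65 [261.0, 254.0, 373.0, 378.0, 220.0, 233.0, 287.0]
(118, 47) 45 [242.0, 238.0, 371.0, 372.0, 208.0, 243.0, 313.0]
(118, 47) 50 [249.0, 244.0, 376.0, 378.0, 213.0, 243.0, 310.0]
(118, 47) 55 [256.0, 251.0, 380.0, 383.0, 218.0, 243.0, 308.0]
(118, 47) 60 [263.0, 258.0, 384.0, 388.0, 224.0, 244.0, 304.0]
(118, 47) 65 [270.0, 264.0, 387.0, 392.0, 230.0, 245.0, 301.0]
(109, 38) 45 [229.0, 225.0, 355.0, 357.0, 194.0, 227.0, 295.0]
(109, 38) 50 [235.0, 230.0, 358.0, 360.0, 198.0, 225.0, 290.0]
(109, 38) 55 [241.0, 236.0, 360.0, 363.0, 203.0, 224.0, 286.0]
(109, 38) 60 [247.0, 241.0, 361.0, 366.0, 208.0, 224.0, 281.0]
(109, 38) 65 [253.0, 247.0, 362.0, 367.0, 213.0, 224.0, 276.0]
```

```bash
cat > fb.py <<'E'
from fit import *
c=cal('wrist'); e=np.array(ctrl.get_obs()['ee_pos'])
parts3=[]
t_=np.linspace(0,2*np.pi,40)
PTS=np.array([(33*np.cos(a),33*np.sin(a),z) for a in t_ for z in (86,91)]+[(x,y,z) for x in(-12,12) for y in(-15,15) for z in(91,125)]+[(4*np.cos(a),42,108+4*np.sin(a)) for a in t_])
FOOT=np.array([(x,y,z) for x in(-13,13) for y in(-9,66) for z in(0,20)])
def box(th,G,dv=0,foot=False):
    p=np.vstack([PTS,FOOT]) if foot else PTS
    y,z=p[:,1],p[:,2]-G; cc,s=np.cos(th),np.sin(th)
    W=e+np.array([0,0,G-71.3])+np.outer(p[:,0],TX)+np.outer(y*cc+z*s+dv,TY)+np.outer(-y*s+z*cc,[0,0,1])
    q=proj('wrist',W,c); return q[:,0].min(),q[:,1].min(),q[:,0].max(),q[:,1].max()
if __name__=='__main__':
    print('upright obs 223 111 348 316:',np.round(box(0,113,0,True)))
    for nm,b,f in (('w9 th24',(224,188,347,319),True),('w11',(245,222,325,391),False),('w14',(243,229,326,398),False)):
        r=least_squares(lambda x: np.array(box(x[0],x[1],x[2],f))[[1,3]]-np.array(b)[[1,3]] if False else np.r_[(np.array(box(x[0],x[1],x[2],f))-b),(x[1]-115)/5,x[2]/2],[.9 if not f else .4,115,0])
        print(nm,np.degrees(r.x[0]).round(1),r.x[1:].round(1),np.round(box(*r.x,f)),b)
E
python3 fb.py
```

```text
upright obs 223 111 348 316: [219. 115. 351. 321.]
w9 th24 23.9 [111.2   6.9] [218. 167. 352. 329.] (224, 188, 347, 319)
w11 34.0 [118.2 -15.9] [220. 226. 350. 387.] (245, 222, 325, 391)
w14 34.7 [122.9 -16.3] [220. 233. 350. 394.] (243, 229, 326, 398)
```

```bash
python3 - <<'E'
from fit import *
im=cv2.imread('pics/w14.png')
ctrl.get_image('wrist')
m=ctrl.outline_of('pickup','wrist')[0]['pixels']
hsv=cv2.cvtColor(im,cv2.COLOR_BGR2HSV)
for r in range(212,404,6):
    s=''
    for u in range(200,372,4):
        h,S,V=hsv[r,u]; k='#' if V<50 else ('R' if (h<6 or h>172) and S>120 else ('y' if 8<h<30 and S>100 else ('w' if V>150 and S<60 else '.')))
        s+=k if not m[r,u] else {'w':'W','y':'Y'}.get(k,'o')
    print(r,s)
E
```

```text
212 RRRRRRRRRRRRRRRRRRRRRRRRRRRRRRRRRRRRRRRRRRR
218 RRRRRRRRRRRRRRRRRRRRRRRRRRRRRRRRRRRRRRRRRRR
224 RRRRRRRRRRRRRRRRRRRRRRRRRRRRRRRRRRRRRRRRRRR
230 RRRRRRRRRRRRRRRRRRRRYYYRRRRRRRRRRRRRRRRRRRR
236 RRRRRRRRRRRRRRRRRRRYYYYoRRRRRRRRRRRRRRRRRRR
242 RRRRRRRRRRRRRRRRRR.YYYYYRRRRRRRRRRRRRRRRRRR
248 RRRRRRRRRR#yRR#RRRRYYYYYRRRR#...RRRRRRRRRRR
254 RRRRRRRRR.R...#RRRRYYYYYRRRR##R.RRRRRRRRRRR
260 RRRRRRRRRRR#R##ooWooWWoWoooo#.RR.RRRRRRRRRR
266 RRRRRRRRRR...#.WWWWWWWWWWWWW##.##.RRRRRRRRR
272 RRRRRRRRRR..R#oWWWWWYYoWWWWW##.R#.RRRRRRRRR
278 RRRRRR##.#.R##oWWWYYYYYYYWWW##..R.RRRRRRRRR
284 #######R#.RR##oWWYYYYYYYYWWW###..R..#######
290 #######R.R..##WWWWYYYYYYYWWW###..R.########
296 ########y..###WWWWoYYYYYWWWW.##.#.R########
302 #######..Ry###WWWWWWWWWWWWWW.###..#########
308 #####yy..R..##WWWWWWWWWWWWWW.##..R#yyy#####
314 ####yyyy#R..##WWWWWWWWWWWWWWW##.##Ryyy#####
320 ####yyy#######...............#######yy#####
326 ####yy...............................y#####
332 ...#yy...............................yy#..#
338 ...#yy...............................yy#...
344 ...#yy...............................yy#...
350 ...#y................................yy#...
356 ...#yy...............................yy....
362 ...#yyy#.R.WWWWWWWWWWWWWWWWWWWW.####yyy....
368 ...#yyy#R..WWWWWWWWWWWWWWWWWWWW..###yyy....
374 ...#yy##R.yWWWWWWWWWWWWWWWWWWWWW####yy#....
380 ....####.R.WWWWWWWWWooWWWWWWWWWW#######....
386 ....####yRRoWWWWWWWWoooWWWWWWWoR#######....
392 ....####R.RRRRoWWWWWWWWWWWWoRRRR#######....
398 ....####RRRRRRRRRRRRRRRRRRRRRRRRR.##yyyyyyy
```

```bash
cat > ft.py <<'E'
from fit import *
def pose(obs,e,c):
    f=lambda x: [proj('wrist',[pk(p,e,x[0],113,x[1],x[2])],c)[0,1]-r for p,r in obs]+[(x[2])/3]
    r=least_squares(f,[.95,45,0]); return np.degrees(r.x[0]),r.x[1],r.x[2],np.round(r.fun,1)
if __name__=='__main__':
    e=np.array(ctrl.get_obs()['ee_pos']); c=cal('wrist')
    obs=[((42,112),228),((15,125),258),((0,125),285),((-15,125),318),((-33,91),395)]
    for k in (obs,obs[:3]+obs[4:]): print(pose(k,e,c))
    for G,D in ((113,50),(122,51)): print([proj('wrist',[pk(p,e,np.radians(57),G,D)],c)[0].round() for p,_ in obs])
    print('opening in view',proj('wrist',[O+TY*25,O-TY*25,O],c).round())
E
python3 ft.py
```

```text
(np.float64(59.19248464340654), np.float64(45.63129858105995), np.float64(-9.566232897492906), array([ 0.5, -2.1,  0.3,  0.7,  0.2, -3.2]))
(np.float64(58.58594859233124), np.float64(45.861142193114205), np.float64(-9.59713173809542), array([ 0.1, -1.8,  0.8,  0.3, -3.2]))
[array([285., 211.]), array([285., 239.]), array([286., 270.]), array([286., 304.]), array([285., 383.])]
[array([285., 223.]), array([285., 252.]), array([285., 282.]), array([286., 317.]), array([285., 391.])]
opening in view [[284. 331.]
 [284. 396.]
 [284. 365.]]
```

Request:
{"method": "apply_moves", "body": {"targets": [{"tx": -0.0006,"ty": 0.0027,"tz": 0,"spin": 0},{"tx": -0.0013,"ty": 0.0059,"tz": 0,"spin": 0},{"tx": -0.0013,"ty": 0.0059,"tz": -0.002,"spin": 0},{"tx": -0.0013,"ty": 0.0059,"tz": -0.004,"spin": 0},{"tx": -0.0013,"ty": 0.0059,"tz": -0.006,"spin": 0},{"tx": -0.0013,"ty": 0.0059,"tz": -0.0075,"spin": 0},{"tx": -0.0013,"ty": 0.0059,"tz": -0.0075,"spin": 0},{"tx": -0.0013,"ty": 0.0059,"tz": -0.0075,"spin": 0}]}}

```text
t: 26.6
ee_pos: [636.9, 76.3, 105.8]
orientation: [-1.962, -2.453, 0.0]
ft_force: [-0.1, -0.0, -2.4]
width: 23.7
grasp_force: 30.0
```

```bash
cat > ft2.py <<'E'
# rows of visible features along the middle column, then planar pose
from ft import *
def feat(f):
    o=ctrl.get_obs(); c=cal('wrist'); e=np.array(o['ee_pos']); shot('wrist',f)
    print('t',round(float(o['t']),2),'tcp uvz',opc(e),'ft',o['ft_force'].round(1),'w',o['width'].round(1))
    d=ctrl.outline_of('pickup','wrist')
    if not d: print('no outline'); return
    m=d[0]['pixels']; im=cv2.imread('pics/'+f); h=cv2.cvtColor(im,cv2.COLOR_BGR2HSV).astype(int)
    col=m[:,270:300].any(1); rows=np.where(col)[0]; yel=(h[:,:,0]>8)&(h[:,:,0]<30)&(h[:,:,1]>100)&m
    yr=np.where(yel[:,278:292].sum(1)>4)[0]; print('mask runs',[(int(a[0]),int(a[-1])) for a in np.split(rows,np.where(np.diff(rows)>1)[0]+1)],'yellow',[(int(a[0]),int(a[-1])) for a in np.split(yr,np.where(np.diff(yr)>1)[0]+1)])
    runs=[(int(a[0]),int(a[-1])) for a in np.split(yr,np.where(np.diff(yr)>1)[0]+1) if len(a)>8]
    obs=[((42,112),rows[0])]
    if len(runs)>1: obs+=[((0,125),(runs[1][0]+runs[1][1])/2),((15,125),runs[0][1]+1)]
    if rows[-1]>330: obs+=[((-33,91),rows[-1])]
    th,D,dv,res=pose(obs,e,c); v,z=opc(e)[1]+dv,opc(e)[2]+D
    print('theta %.1f P113 v %.1f z %.1f'%(th,v,z),res)
    from plan import clear
    t=np.radians(th); print('heel',round(v-9*np.cos(t)-113*np.sin(t),1),round(z+9*np.sin(t)-113*np.cos(t),1),'free th',[k for k in range(0,66) if clear(v,z,np.radians(k))])
if __name__=='__main__':
    import sys; feat(sys.argv[1])
E
python3 ft2.py w15.png
```

```text
Traceback (most recent call last):
  File "ft2.py", line 20, in <module>
    import sys; feat(sys.argv[1])
                ~~~~^^^^^^^^^^^^^
  File "ft2.py", line 5, in feat
    print('t',round(float(o['t']),2),'tcp uvz',opc(e),'ft',o['ft_force'].round(1),'w',o['width'].round(1))
                                                                                      ^^^^^^^^^^^^^^^^
AttributeError: 'float' object has no attribute 'round'
```

```bash
sed -i "s/o\['width'\].round(1)/round(float(o['width']),1)/" ft2.py; python3 ft2.py w15.png
```

```text
t 26.65 tcp uvz [ 0.1 91.8  0.9] ft [ 0.4 -0.6 -2.2] w 23.7
mask runs [(228, 320), (360, 397)] yellow [(228, 259), (272, 300)]
theta 58.2 P113 v 82.3 z 48.0 [ 0.4  1.5 -2.6  0.2 -3.2]
heel -18.5 -4.0 free th [56, 57, 58, 59, 60, 61, 62, 63, 64, 65]
```

Request:
{"method": "apply_moves", "body": {"targets": [{"tx": 0,"ty": 0,"tz": -0.002,"spin": 0},{"tx": 0.0006,"ty": -0.0026,"tz": -0.002,"spin": 0},{"tx": 0.0012,"ty": -0.0052,"tz": -0.002,"spin": 0},{"tx": 0.0019,"ty": -0.0083,"tz": -0.0015,"spin": 0},{"tx": 0.0026,"ty": -0.0115,"tz": -0.0013,"spin": 0},{"tx": 0.0033,"ty": -0.0146,"tz": -0.001,"spin": 0},{"tx": 0.004,"ty": -0.0178,"tz": -0.0005,"spin": 0},{"tx": 0.004,"ty": -0.0178,"tz": -0.0005,"spin": 0}]}}

```text
t: 27.55
ee_pos: [640.4, 65.1, 107.7]
orientation: [-1.96, -2.446, -0.012]
ft_force: [-9.6, 27.8, 12.4]
width: 23.7
grasp_force: 30.1
```

```bash
python3 ft2.py w16.png
```

```text
t 27.55 tcp uvz [ 1.  80.2  2.7] ft [-9.6 27.8 12.4] w 23.7
mask runs [(223, 320), (360, 392)] yellow [(223, 255), (269, 297)]
theta 55.6 P113 v 71.8 z 49.2 [ 0.4  1.3 -2.3  0.2 -2.8]
heel -26.6 -7.2 free th [51, 52, 53, 54, 55]
```

Request:
{"method": "apply_moves", "body": {"targets": [{"tx": -0.0013,"ty": 0.006,"tz": 0,"spin": 0},{"tx": -0.0027,"ty": 0.012,"tz": 0,"spin": 0},{"tx": -0.0027,"ty": 0.012,"tz": 0,"spin": 0},{"tx": -0.0027,"ty": 0.012,"tz": -0.001,"spin": 0},{"tx": -0.0027,"ty": 0.012,"tz": -0.0017,"spin": 0},{"tx": -0.0027,"ty": 0.012,"tz": -0.0017,"spin": 0},{"tx": -0.0027,"ty": 0.012,"tz": -0.0017,"spin": 0},{"tx": -0.0027,"ty": 0.012,"tz": -0.0017,"spin": 0}]}}

```text
t: 28.45
ee_pos: [638.2, 70.3, 103.6]
orientation: [1.963, 2.453, -0.0]
ft_force: [0.3, -0.0, -1.4]
width: 23.5
grasp_force: 30.0
```

```bash
python3 ft2.py w17.png; python3 - <<'E'
from fit import *
im=cv2.imread('pics/w17.png'); 
# opening outline and flange in view? report tank_opening + side/top fix
for n in ('wrist',):
    print([ (np.round(d['uv']),round(d['score'],2)) for d in ctrl.pinpoint('tank_opening',n)])
for n in ('vent_grip','cap_rim'): print(n,[(opc(onz('wrist',d['uv'],146 if n=='vent_grip' else 130)),round(d['score'],2)) for d in ctrl.pinpoint(n,'wrist')])
E
```

```text
t 28.45 tcp uvz [ 0.1 85.7 -1.4] ft [ 0.3 -0.  -1.4] w 23.5
no outline
[]
vent_grip [(array([ 29.1, 144.6,  41. ]), 0.81)]
cap_rim [(array([ 58.6, 149.2,  25. ]), 0.75)]
```

Request:
{"method": "apply_moves", "body": {"targets": [{"tx": 0,"ty": 0,"tz": -0.0005,"spin": 0},{"tx": 0.0004,"ty": -0.002,"tz": -0.0005,"spin": 0},{"tx": 0.0009,"ty": -0.0039,"tz": -0.0005,"spin": 0},{"tx": 0.0013,"ty": -0.0059,"tz": -0.0005,"spin": 0},{"tx": 0.0018,"ty": -0.0078,"tz": 0,"spin": 0},{"tx": 0.0022,"ty": -0.0098,"tz": 0,"spin": 0},{"tx": 0.0026,"ty": -0.0117,"tz": 0.0005,"spin": 0},{"tx": 0.0026,"ty": -0.0117,"tz": 0.0005,"spin": 0}]}}

```text
t: 29.5
ee_pos: [640.4, 62.3, 105.2]
orientation: [-1.961, -2.451, -0.005]
ft_force: [-3.0, 11.2, 1.1]
width: 23.9
grasp_force: 30.0
```

```bash
python3 ft2.py w18.png
```

```text
t 29.5 tcp uvz [ 0.4 77.4  0.2] ft [-3.  11.2  1.1] w 23.9
mask runs [(219, 320), (359, 388)] yellow [(219, 252), (267, 296)]
theta 53.8 P113 v 70.3 z 46.3 [ 0.2  1.  -1.8  0.2 -2.4]
heel -26.2 -13.2 free th [52, 53, 54, 55]
```

Request:
{"method": "apply_moves", "body": {"targets": [{"tx": 0.0009,"ty": -0.0039,"tz": 0.001,"spin": 0},{"tx": 0.0016,"ty": -0.0073,"tz": 0.002,"spin": 0},{"tx": 0.0024,"ty": -0.0107,"tz": 0.003,"spin": 0},{"tx": 0.0032,"ty": -0.0141,"tz": 0.004,"spin": 0},{"tx": 0.004,"ty": -0.0176,"tz": 0.005,"spin": 0},{"tx": 0.0047,"ty": -0.021,"tz": 0.0055,"spin": 0},{"tx": 0.0055,"ty": -0.0244,"tz": 0.006,"spin": 0},{"tx": 0.0055,"ty": -0.0244,"tz": 0.006,"spin": 0}]}}

```text
t: 30.4
ee_pos: [646.4, 33.8, 110.2]
orientation: [1.963, 2.453, -0.0]
ft_force: [0.0, 1.2, -3.5]
width: 23.7
grasp_force: 30.0
```

```bash
python3 ft2.py w19.png
```

```text
t 30.4 tcp uvz [-0.  48.2  5.2] ft [ 0.   1.2 -3.5] w 23.7
mask runs [(201, 319), (358, 367)] yellow [(201, 245), (263, 293)]
theta 40.4 P113 v 44.0 z 47.5 [ 0.2  1.  -1.4 -0.  -1.4]
heel -36.1 -32.7 free th [31, 32, 33, 34, 35, 36, 37, 38, 39, 40, 41, 42, 43, 44, 45, 46, 47]
```

Request:
{"method": "apply_moves", "body": {"targets": [{"tx": 0.0011,"ty": -0.0049,"tz": 0.0005,"spin": 0},{"tx": 0.0022,"ty": -0.0098,"tz": 0.001,"spin": 0},{"tx": 0.0034,"ty": -0.015,"tz": 0.0015,"spin": 0},{"tx": 0.0046,"ty": -0.0205,"tz": 0.002,"spin": 0},{"tx": 0.0058,"ty": -0.0255,"tz": 0.0025,"spin": 0},{"tx": 0.0069,"ty": -0.0305,"tz": 0.003,"spin": 0},{"tx": 0.008,"ty": -0.0355,"tz": 0.003,"spin": 0},{"tx": 0.0088,"ty": -0.039,"tz": 0.003,"spin": 0}]}}

```text
t: 31.3
ee_pos: [655.2, -4.8, 113.4]
orientation: [-1.962, -2.453, -0.001]
ft_force: [-0.4, 5.2, -2.3]
width: 24.1
grasp_force: 30.0
```

Request:
{"method": "apply_moves", "body": {"targets": [{"tx": 0.0006,"ty": -0.0025,"tz": 0,"spin": 0},{"tx": 0.0011,"ty": -0.005,"tz": 0,"spin": 0},{"tx": 0.0017,"ty": -0.0075,"tz": 0,"spin": 0},{"tx": 0.0023,"ty": -0.01,"tz": 0,"spin": 0},{"tx": 0.0028,"ty": -0.0125,"tz": 0,"spin": 0},{"tx": 0.0034,"ty": -0.015,"tz": 0,"spin": 0},{"tx": 0.0034,"ty": -0.015,"tz": 0,"spin": 0},{"tx": 0.0034,"ty": -0.015,"tz": 0,"spin": 0}]}}

```text
t: 32.1
ee_pos: [658.6, -19.7, 113.4]
orientation: [1.962, 2.453, 0.0]
ft_force: [-0.5, 5.4, -2.1]
width: 23.6
grasp_force: 30.0
```

```bash
python3 ft2.py w20.png; python3 fit.py w20b.png
```

```text
t 32.1 tcp uvz [ 0.2 -6.6  8.4] ft [-0.5  5.4 -2.1] w 23.6
mask runs [(169, 319)] yellow [(169, 231), (257, 287)]
theta 18.4 P113 v 0.1 z 55.9 [ 0.2 -0.6  0.7  2.2]
heel -44.2 -48.4 free th [0, 1, 2, 3, 4, 5, 6, 7, 8, 9, 10, 11, 12, 13, 14, 15]
t 32.2 tcp uvz [ 0.2 -6.6  8.3] w 23.7 gf 30.0 ft [-0.7  4.1 -0.8]
box [221. 168. 349. 323.] 0.83
```

Request:
{"method": "apply_moves", "body": {"targets": [{"tx": 0.0008,"ty": -0.0035,"tz": 0,"spin": 0},{"tx": 0.0016,"ty": -0.007,"tz": 0,"spin": 0},{"tx": 0.0018,"ty": -0.008,"tz": 0,"spin": 0},{"tx": 0.0018,"ty": -0.008,"tz": 0,"spin": 0},{"tx": 0.0009,"ty": -0.004,"tz": 0,"spin": 0},{"tx": 0,"ty": 0,"tz": 0,"spin": 0},{"tx": -0.0009,"ty": 0.004,"tz": 0,"spin": 0},{"tx": -0.0013,"ty": 0.0058,"tz": 0,"spin": 0}]}}

```text
t: 33.2
ee_pos: [657.1, -13.6, 113.2]
orientation: [1.961, 2.454, -0.0]
ft_force: [0.3, -0.2, -2.7]
width: 24.0
grasp_force: 30.0
```

```bash
python3 - <<'E'
from fit import *
o=ctrl.get_obs(); c=cal('wrist'); e=np.array(o['ee_pos']); shot('wrist','w21.png')
print(o['t'],opc(e),o['ft_force'].round(1))
m=ctrl.outline_of('pickup','wrist')[0]; print(np.round(m['box']))
p=ctrl.pinpoint('pickup_seat','wrist'); print([(np.round(d['uv']),round(d['score'],2)) for d in p])
px=m['pixels']
for r in range(140,325,8):
    u=np.where(px[r])[0]; print(r,(u[0],u[-1]) if len(u) else None,end=' ')
print()
def pr(th,dv):
    a=np.linspace(0,2*np.pi,60); P=[]
    for q in a:
        P.append(pk((33*np.sin(q),91),e,th,113,42,dv)+TX*33*np.cos(q))
    P=proj('wrist',P,c); i=P[:,1].argmin(); w=[P[:,0].min(),P[:,0].max(),P[np.argmin(P[:,0]),1]]
    return np.round([P[i,1],*w,*proj('wrist',[pk((42,112),e,th,113,42,dv),pk((15,125),e,th,113,42,dv),pk((0,125),e,th,113,42,dv)],c)[:,1]])
for t in (0,4,8,12):
    for dv in (0,2): print(t,dv,pr(np.radians(t),dv))
im=cv2.imread('pics/w21.png'); h=cv2.cvtColor(im,cv2.COLOR_BGR2HSV).astype(int); y=(h[:,:,0]>8)&(h[:,:,0]<30)&(h[:,:,1]>100)
print('yellow',np.where(y[:320,278:292].sum(1)>5)[0].tolist())
E
```

```text
33.2 [ 0.  -0.3  8.2] [ 0.3 -0.2 -2.7]
[217. 164. 353. 316.]
[(array([286., 221.]), 0.65)]
140 None 148 None 156 None 164 (np.int64(275), np.int64(291)) 172 (np.int64(273), np.int64(293)) 180 (np.int64(274), np.int64(292)) 188 (np.int64(258), np.int64(310)) 196 (np.int64(244), np.int64(323)) 204 (np.int64(234), np.int64(332)) 212 (np.int64(228), np.int64(338)) 220 (np.int64(224), np.int64(342)) 228 (np.int64(220), np.int64(346)) 236 (np.int64(218), np.int64(348)) 244 (np.int64(217), np.int64(348)) 252 (np.int64(216), np.int64(349)) 260 (np.int64(217), np.int64(347)) 268 (np.int64(220), np.int64(346)) 276 (np.int64(254), np.int64(312)) 284 (np.int64(255), np.int64(311)) 292 (np.int64(254), np.int64(311)) 300 (np.int64(254), np.int64(311)) 308 (np.int64(256), np.int64(310)) 316 None 324 None 
0 0 [192. 219. 351. 253. 183. 256. 290.]
0 2 [188. 218. 351. 250. 178. 251. 285.]
4 0 [194. 219. 351. 256. 182. 253. 288.]
4 2 [190. 219. 351. 253. 177. 248. 283.]
8 0 [197. 219. 351. 259. 181. 250. 286.]
8 2 [193. 219. 351. 255. 176. 245. 281.]
12 0 [200. 219. 351. 262. 181. 248. 284.]
12 2 [196. 219. 351. 258. 177. 243. 279.]
yellow [164, 165, 166, 167, 168, 169, 170, 171, 172, 173, 174, 175, 176, 177, 178, 179, 180, 181, 182, 183, 184, 185, 186, 187, 188, 189, 190, 191, 192, 193, 194, 195, 196, 197, 198, 199, 200, 201, 202, 203, 204, 205, 206, 207, 208, 209, 210, 211, 212, 213, 214, 215, 216, 217, 218, 219, 220, 221, 222, 223, 224, 225, 226, 227, 256, 257, 258, 259, 260, 261, 262, 263, 264, 265, 266, 267, 268, 269, 270, 271, 272, 273, 274, 275, 276, 277, 278, 279, 280, 281, 282, 283, 284, 285]
```

Request:
{"method": "apply_moves", "body": {"targets": [{"tx": 0.0005,"ty": -0.0023,"tz": -0.001,"spin": 0},{"tx": 0.001,"ty": -0.0046,"tz": -0.004,"spin": 0},{"tx": 0.001,"ty": -0.0046,"tz": -0.008,"spin": 0},{"tx": 0.001,"ty": -0.0046,"tz": -0.012,"spin": 0},{"tx": 0.001,"ty": -0.0046,"tz": -0.0155,"spin": 0},{"tx": 0.001,"ty": -0.0046,"tz": -0.0185,"spin": 0},{"tx": 0.001,"ty": -0.0046,"tz": -0.021,"spin": 0},{"tx": 0.001,"ty": -0.0046,"tz": -0.022,"spin": 0}]}}

```text
t: 34.15
ee_pos: [658.2, -18.3, 91.2]
orientation: [-1.962, -2.454, 0.0]
ft_force: [-2.2, -0.2, 4.0]
width: 23.7
grasp_force: 30.0
```

```bash
cat > up.py <<'E'
from fit import *
def up(f):
    o=ctrl.get_obs(); c=cal('wrist'); e=np.array(o['ee_pos']); shot('wrist',f)
    print(round(float(o['t']),2),opc(e),o['ft_force'].round(1),round(float(o['width']),1))
    d=ctrl.outline_of('pickup','wrist')
    if not d: return print('none')
    px=d[0]['pixels']; im=cv2.imread('pics/'+f); h=cv2.cvtColor(im,cv2.COLOR_BGR2HSV).astype(int); y=(h[:,:,0]>8)&(h[:,:,0]<30)&(h[:,:,1]>100)
    Y=np.where(y[:320,278:292].sum(1)>5)[0]; R=[a for a in np.split(Y,np.where(np.diff(Y)>1)[0]+1) if len(a)>8]
    cols=[225,235,320,335]; edge=[]
    for u in (240,250,318,328):
        r=np.where(px[:,u])[0]; edge.append((u,int(r[0])))
    print('box',np.round(d[0]['box']),'yellow',[(int(a[0]),int(a[-1])) for a in R],'edge',edge)
    a=np.linspace(0.05,np.pi-.05,120)
    def res(x):
        th,D,dv=x
        P=proj('wrist',[pk((33*np.sin(q),91),e,th,113,D,dv)+TX*33*np.cos(q) for q in a],c)
        out=[np.interp(u,P[::1,0] if P[0,0]<P[-1,0] else P[::-1,0],P[:,1] if P[0,0]<P[-1,0] else P[::-1,1])-r for u,r in edge]
        if len(R)>1: out.append(2*(proj('wrist',[pk((0,125),e,th,113,D,dv)],c)[0,1]-(R[1][0]+R[1][-1])/2))
        out.append(2*(proj('wrist',[pk((42,112),e,th,113,D,dv)],c)[0,1]-R[0][0]))
        return out+[(D-41.7)/1]
    r=least_squares(res,[.1,42,2]); th,D,dv=r.x; s=opc(pk((0,86),e,th,113,D,dv))
    print('theta %.1f D %.1f dv %.1f'%(np.degrees(th),D,dv),'seat uvz',s,np.round(r.fun,1))
if __name__=='__main__':
    import sys; up(sys.argv[1])
E
python3 up.py w22.png
```

```text
34.15 [  0.   -5.2 -13.8] [-2.2 -0.2  4. ] 23.7
box [219. 165. 349. 315.] yellow [(164, 227), (256, 285)] edge [(240, 200), (250, 193), (318, 193), (328, 200)]
theta 9.1 D 42.9 dv 7.2 seat uvz [ 0.  -2.3  2.4] [ 0.6  0.2 -0.9 -1.1 -0.8  1.4  1.2]
```

Request:
{"method": "apply_moves", "body": {"targets": [{"tx": 0.0001,"ty": -0.0005,"tz": -0.001,"spin": 0},{"tx": 0.0002,"ty": -0.001,"tz": -0.002,"spin": 0},{"tx": 0.0002,"ty": -0.001,"tz": -0.003,"spin": 0},{"tx": 0.0002,"ty": -0.001,"tz": -0.0035,"spin": 0},{"tx": 0.0002,"ty": -0.001,"tz": -0.0035,"spin": 0},{"tx": 0.0002,"ty": -0.001,"tz": -0.0035,"spin": 0},{"tx": 0.0002,"ty": -0.001,"tz": -0.0035,"spin": 0},{"tx": 0.0002,"ty": -0.001,"tz": -0.0035,"spin": 0}]}}

```text
t: 35.05
ee_pos: [658.8, -20.0, 89.3]
orientation: [1.961, 2.453, 0.0]
ft_force: [-2.9, -3.0, 9.4]
width: 23.9
grasp_force: 30.0
```

```bash
python3 up.py w23.png
```

```text
35.05 [  0.2  -7.  -15.7] [-2.9 -3.   9.4] 23.9
box [218. 161. 350. 314.] yellow [(163, 228), (257, 287)] edge [(240, 197), (250, 189), (318, 191), (328, 196)]
theta 5.8 D 43.5 dv 7.7 seat uvz [ 0.2 -2.   0.9] [ 0.3  1.1 -2.2 -0.5 -1.2  1.7  1.8]
```

Request:
{"method": "apply_moves", "body": {"targets": [{"tx": 0,"ty": 0,"tz": 0,"spin": 0},{"tx": 0,"ty": 0,"tz": 0,"spin": 0},{"tx": 0,"ty": 0,"tz": 0,"spin": 0},{"tx": 0,"ty": 0,"tz": 0.003,"spin": 0},{"tx": 0,"ty": 0,"tz": 0.01,"spin": 0},{"tx": 0,"ty": 0,"tz": 0.025,"spin": 0},{"tx": 0,"ty": 0,"tz": 0.045,"spin": 0},{"tx": 0,"ty": 0,"tz": 0.07,"spin": 0}], "gripper": 0}}

```text
t: 35.95
ee_pos: [658.1, -19.3, 158.9]
orientation: [-1.962, -2.453, 0.001]
ft_force: [0.1, 0.2, -0.6]
width: 44.1
grasp_force: 0.0
```

```bash
cat > fl.py <<'E'
from fit import *
def fl(f):
    o=ctrl.get_obs(); c=cal('wrist'); e=np.array(o['ee_pos']); shot('wrist',f)
    print(round(float(o['t']),2),opc(e),o['ft_force'].round(1))
    for n,z in (('pickup_seat',105),('vent_grip',146),('cap_rim',130)):
        for d in ctrl.pinpoint(n,'wrist')[:2]: print(n,np.round(d['uv'],1),round(d['score'],2),opc(onz('wrist',d['uv'],z,c)))
    d=ctrl.outline_of('pickup','wrist')
    for k in d[:2]:
        px=k['pixels']; b=np.round(k['box']); print('box',b)
    px=d[0]['pixels']; im=cv2.imread('pics/'+f); h=cv2.cvtColor(im,cv2.COLOR_BGR2HSV).astype(int)
    wh=px&(h[:,:,1]<60)
    # flange ellipse from the mask's outer contour
    cn=max(cv2.findContours(px.astype(np.uint8),0,1)[0],key=cv2.contourArea).reshape(-1,2)
    # fit: flange top circle at z=110, tilt from dot at block top
    yel=((h[:,:,0]>8)&(h[:,:,0]<30)&(h[:,:,1]>100)).astype(np.uint8)
    n,lab,st,ce=cv2.connectedComponentsWithStats(yel); 
    for i in range(1,n):
        if st[i,4]>60 and b[0]-20<ce[i][0]<b[2]+20 and b[1]-30<ce[i][1]<b[3]+30: print('yellow',st[i],ce[i].round(1),'as dot z144',opc(onz('wrist',ce[i],144,c)))
    W=np.array([opc(onz('wrist',p,110,c)) for p in cn]); 
    print('mask at z110: u',W[:,0].min(),W[:,0].max(),'v',W[:,1].min(),W[:,1].max())
    return c
if __name__=='__main__':
    import sys; fl(sys.argv[1])
E
python3 fl.py w24.png
```

```text
35.95 [-0.3 -6.1 53.9] [ 0.1  0.2 -0.6]
box [237. 147. 332. 256.]
yellow [275 147  21  46 708] [284.6 170.6] as dot z144 [-0.4 31.1 39. ]
yellow [275 212  21  21 345] [285.  221.6] as dot z144 [-0.1  1.1 39. ]
mask at z110: u -32.4 31.7 v -34.1 39.9
```

```bash
cat > circ.py <<'E'
from fit import *
def circ(f):
    o=ctrl.get_obs(); c=cal('wrist'); e=np.array(o['ee_pos']); shot('wrist',f); im=cv2.imread('pics/'+f)
    d=ctrl.outline_of('pickup','wrist')
    px=d[0]['pixels']; cn=max(cv2.findContours(px.astype(np.uint8),0,1)[0],key=cv2.contourArea).reshape(-1,2)
    W=np.array([opc(onz('wrist',p,110,c)) for p in cn])[:,:2]
    W=W[(abs(W[:,0])>9)]
    def rs(x): return np.hypot(W[:,0]-x[0],W[:,1]-x[1])-x[2]
    r=least_squares(rs,[0,0,33],loss='soft_l1'); print('circle z110',r.x.round(2),'resid sd',rs(r.x).std().round(2),'n',len(W))
    # 3-D fit: circle of radius 33 with tilt about TX, height; reproject
    K=cn[(abs(np.array([opc(onz('wrist',p,110,c))[0] for p in cn]))>9)].astype(float)
    a=np.linspace(0,2*np.pi,180)
    def rs3(x):
        v,u,z,t=x; P=O+np.outer(u+33*np.cos(a),TX)+np.outer(v+33*np.sin(a)*np.cos(t),TY)+np.outer(z-33*np.sin(a)*np.sin(t),[0,0,1])
        Q=proj('wrist',P,c); D=np.linalg.norm(K[:,None]-Q[None],axis=2).min(1); return np.r_[D,(z-5)*3]
    r=least_squares(rs3,[0,0,5,0.],loss='soft_l1',diff_step=1e-3); print('v u z tilt',r.x[:3].round(1),np.degrees(r.x[3]).round(1),'cost',r.cost.round(1))
    h=cv2.cvtColor(im,cv2.COLOR_BGR2HSV).astype(int); yel=((h[:,:,0]>8)&(h[:,:,0]<30)&(h[:,:,1]>100)&px).astype(np.uint8)
    n,l,st,ce=cv2.connectedComponentsWithStats(yel)
    for i in range(1,n):
        if st[i,4]>60: print('yellow',st[i],'at z144',opc(onz('wrist',ce[i],144,c)))
if __name__=='__main__':
    import sys; circ(sys.argv[1])
E
python3 circ.py w25.png
```

```text
circle z110 [  30.93 -143.38   25.99] resid sd 6.32 n 108
v u z tilt [-23.2   9.5  16.5] 27.4 cost 9927.5
```

```bash
python3 - <<'E'
s=open('circ.py').read()
s=s.replace("px=d[0]['pixels'];","q=proj('wrist',[O+[0,0,5]],c)[0]; d=[k for k in d if abs((k['box'][0]+k['box'][2])/2-q[0])<40 and abs((k['box'][1]+k['box'][3])/2-q[1])<70]\n    print(len(d),q.round())\n    if not d: return\n    px=d[0]['pixels'];")
open('circ.py','w').write(s)
E
python3 circ.py w26.png
```

```text
1 [286. 209.]
circle z110 [-0.21 -0.73 32.57] resid sd 0.47 n 221
v u z tilt [-1.7 -0.2 -0.6] 8.1 cost 58.7
yellow [275 148  22  46 705] at z144 [-0.3 30.9 39. ]
yellow [276 213  21  21 346] at z144 [-0.   1.1 39. ]
```

Request:
{"method": "apply_moves", "body": {"targets": [{"tx": 0,"ty": 0,"tz": -0.004,"spin": 0},{"tx": 0,"ty": 0,"tz": -0.009,"spin": 0},{"tx": 0,"ty": 0,"tz": -0.014,"spin": 0},{"tx": 0,"ty": 0,"tz": -0.018,"spin": 0},{"tx": 0,"ty": 0,"tz": -0.022,"spin": 0},{"tx": 0,"ty": 0,"tz": -0.026,"spin": 0},{"tx": 0,"ty": 0,"tz": -0.03,"spin": 0},{"tx": 0,"ty": 0,"tz": -0.033,"spin": 0}], "gripper": 1}}

```text
t: 37.2
ee_pos: [658.3, -19.4, 124.3]
orientation: [-1.962, -2.453, 0.0]
ft_force: [-0.6, -0.0, -0.2]
width: 0.7
grasp_force: 0.0
```

Request:
{"method": "apply_moves", "body": {"targets": [{"tx": 0,"ty": 0,"tz": -0.002,"spin": 0},{"tx": 0,"ty": 0,"tz": -0.004,"spin": 0},{"tx": 0,"ty": 0,"tz": -0.006,"spin": 0},{"tx": 0,"ty": 0,"tz": -0.008,"spin": 0},{"tx": 0,"ty": 0,"tz": -0.009,"spin": 0},{"tx": 0,"ty": 0,"tz": -0.01,"spin": 0},{"tx": 0,"ty": 0,"tz": -0.011,"spin": 0},{"tx": 0,"ty": 0,"tz": -0.012,"spin": 0}]}}

```text
t: 38.0
ee_pos: [658.4, -19.3, 113.0]
orientation: [1.962, 2.453, 0.0]
ft_force: [-2.6, 0.4, 9.0]
width: 0.4
grasp_force: 4.7
```

Request:
{"method": "apply_moves", "body": {"targets": [{"tx": 0,"ty": 0,"tz": -0.002,"spin": 0},{"tx": 0,"ty": 0,"tz": 0.02,"spin": 0},{"tx": 0,"ty": 0,"tz": 0.06,"spin": -8},{"tx": -0.005,"ty": 0.02,"tz": 0.095,"spin": -16},{"tx": -0.012,"ty": 0.045,"tz": 0.12,"spin": -24},{"tx": -0.019,"ty": 0.07,"tz": 0.125,"spin": -32},{"tx": -0.026,"ty": 0.095,"tz": 0.125,"spin": -40},{"tx": -0.029,"ty": 0.107,"tz": 0.125,"spin": -48}], "gripper": 1}}

```text
t: 38.8
ee_pos: [628.9, 89.5, 238.3]
orientation: [-2.794, -1.437, -0.002]
ft_force: [-1.3, 0.5, -0.5]
width: 0.4
grasp_force: 0.0
```

```bash
cat > vent.py <<'E'
from fit import *
def vent(f):
    o=ctrl.get_obs(); c=cal('wrist'); e=np.array(o['ee_pos']); rv=np.array(o['orientation']); shot('wrist',f); im=cv2.imread('pics/'+f)
    print(round(float(o['t']),2),e.round(1),'toolx deg',np.degrees(2*np.arctan2(rv[1],rv[0])).round(1),'q6',round(float(o['qpos'][5]),2),o['ft_force'].round(1))
    for n,z in (('vent_grip',146),('cap_rim',130)):
        for d in ctrl.pinpoint(n,'wrist')[:2]: print(n,np.round(d['uv'],1),round(d['score'],2),onz('wrist',d['uv'],z,c).round(1))
    V=np.array([654.5,132.5]); q=proj('wrist',[[*V,130]],c)[0]; print('pred',q.round())
    h=cv2.cvtColor(im,cv2.COLOR_BGR2HSV).astype(int); R=np.hypot(*(np.indices(h.shape[:2])[::-1]-q[:,None,None]))
    near=R<75
    for nm,mk,z in (('red',((h[:,:,0]<8)|(h[:,:,0]>172))&(h[:,:,1]>120)&(h[:,:,2]>60),130),('green',(h[:,:,0]>40)&(h[:,:,0]<85)&(h[:,:,1]>90)&(h[:,:,2]>60),130),('white',(h[:,:,1]<40)&(h[:,:,2]>170),155),('grey',(h[:,:,1]<60)&(h[:,:,2]>70),155),('dark',(h[:,:,2]<60),130)):
        n,l,st,ce=cv2.connectedComponentsWithStats((mk&near).astype(np.uint8))
        for i in range(1,n):
            if st[i,4]>12:
                s=''
                if nm in('grey','white'):
                    pts=np.argwhere(l==i)[:,::-1].astype(float); rc=cv2.minAreaRect(pts.astype(np.float32)); bx=cv2.boxPoints(rc); w=np.array([onz('wrist',p,z,c)[:2] for p in bx]); a,b=w[1]-w[0],w[2]-w[1]; L=a if np.linalg.norm(a)>np.linalg.norm(b) else b
                    s='rect %.0f x %.0f ang %.1f'%(max(np.linalg.norm(a),np.linalg.norm(b)),min(np.linalg.norm(a),np.linalg.norm(b)),np.degrees(np.arctan2(L[1],L[0]))%180)
                print(nm,st[i,4],ce[i].round(),onz('wrist',ce[i],z,c)[:2].round(1),s)
if __name__=='__main__':
    import sys; vent(sys.argv[1])
E
python3 vent.py w27.png; python3 circ.py w28.png
```

```text
38.8 [628.9  89.5 238.3] toolx deg -305.6 q6 0.74 [-1.3  0.5 -0.5]
vent_grip [279.4 135.6] 0.61 [654.  132.2 146. ]
vent_grip [58.3 76.2] 0.43 [546.5 264.  146. ]
cap_rim [300.8 101.8] 0.94 [681.9 142.7 130. ]
pred [280. 133.]
red 11410 [283. 140.] [653.7 126.5] 
red 51 [261. 159.] [630.  124.9] 
green 51 [299. 155.] [656.5 109.4] 
white 13 [254.  71.] [665.9 179.7] rect 4 x 1 ang 18.8
white 326 [267. 128.] [650.6 142.4] rect 24 x 9 ang 25.2
white 378 [277. 135.] [653.6 133.9] rect 29 x 7 ang 27.3
white 282 [288. 139.] [658.3 126.9] rect 24 x 8 ang 26.6
grey 122 [252.  71.] [665.1 180.5] rect 18 x 4 ang 13.8
grey 1315 [277. 134.] [653.8 134.6] rect 29 x 28 ang 73.6
grey 34 [207. 127.] [615.3 168.3] rect 7 x 3 ang 18.2
dark 1816 [276. 143.] [647.7 128.3] 
1 [372. 260.]
circle z110 [ 1.76  3.69 31.74] resid sd 1.69 n 159
v u z tilt [2.9 1.6 3.6] -6.6 cost 135.6
yellow [340 235  30  28 360] at z144 [ 2.5 34.2 39. ]
yellow [374 269  14  14 157] at z144 [-0.2  0.3 39. ]
```

Request:
{"method": "apply_moves", "body": {"targets": [{"tx": 0.005,"ty": 0.008,"tz": -0.01,"spin": -5},{"tx": 0.01,"ty": 0.017,"tz": -0.025,"spin": -10},{"tx": 0.015,"ty": 0.026,"tz": -0.04,"spin": -15},{"tx": 0.02,"ty": 0.035,"tz": -0.055,"spin": -20},{"tx": 0.0251,"ty": 0.0435,"tz": -0.07,"spin": -25},{"tx": 0.0251,"ty": 0.0435,"tz": -0.085,"spin": -30.4},{"tx": 0.0251,"ty": 0.0435,"tz": -0.09,"spin": -30.4},{"tx": 0.0251,"ty": 0.0435,"tz": -0.09,"spin": -30.4}], "gripper": 0}}

```text
t: 39.85
ee_pos: [654.0, 130.2, 146.7]
orientation: [3.07, 0.666, -0.003]
ft_force: [0.2, 0.3, 0.1]
width: 43.9
grasp_force: 0.0
```

```bash
python3 vent.py w29.png; python3 - <<'E'
from fit import *
c=cal('wrist'); e=np.array(ctrl.get_obs()['ee_pos']); print(proj('wrist',[[e[0],e[1],155],[654,133,155],[e[0],e[1],e[2]+30]],c).round())
im=cv2.imread('pics/w29.png'); h=cv2.cvtColor(im,cv2.COLOR_BGR2HSV).astype(int)
for r in range(200,290,5):
    print(r,''.join('#' if V<50 else ('R' if (H<8 or H>172) and S>110 else ('g' if 40<H<85 and S>90 else ('W' if V>190 and S<50 else ('w' if V>110 and S<60 else '.')))) for H,S,V in h[r,180:390:4]))
E
```

```text
39.85 [654.  130.2 146.7] toolx deg 24.5 q6 1.32 [0.2 0.3 0.1]
vent_grip [279.8 236.4] 0.6 [654.  133.5 146. ]
cap_rim [286.7 175.9] 0.67 [683.4 142.7 130. ]
cap_rim [350.9 217.7] 0.51 [676.5  98.1 130. ]
pred [282. 227.]
red 8665 [284. 228.] [654.5 130.9] 
red 15 [276. 269.] [628.4 124.4] 
green 84 [319. 239.] [656.9 109.5] 
white 2038 [280. 234.] [658.1 135.4] rect 32 x 26 ang 57.6
grey 3922 [279. 218.] [666.3 139.2] rect 45 x 38 ang 57.9
dark 1410 [269. 230.] [649.7 138.8] 
dark 15 [315. 247.] [651.4 109.6] 
dark 305 [335. 265.] [645.4  93.2] 
[[285. 243.]
 [281. 243.]
 [286. 261.]]
200 ........RRRRRR#.....................#RRRRRRRRRRRRRRRR
205 ........RRRRR#..........www..........RRRRRRRRRRRRRRRR
210 ........RRRRR........wW..w.WW........#RRRRRRRRRRRRRRR
215 ........RRRRR.......WWWwWWWWWWW.......RRRRRRRRRRRRRRR
220 .......RRRRRR......wWWWWWWWWWWW.......RRRRRRRRRRRRRRR
225 .......RRRRRR......WWWWWWWWWWWWW.......RRRRRRRRRRRRRR
230 .......RRRRRR......WWWWWWWWwWWWW......RRRRRRRRRRRRRRR
235 ......wRRRRRR......WWWWWWWWwWWWW..gg..RRRRRRRRRRRRRRR
240 ......wRRRRRR......wWWWWWWWwWWW...gg.RRRRRRRRRRRRRRRR
245 ......wRRRRRRR......WWWWWWWwWWW......R#RRRRRRRRRRRRRR
250 ......RRRRRRR##.......WWWWWwW.......RR#.RRRRRRRRRRRRR
255 ......RRRRRRR#R........wWWWw.......RRR##RRRRRRRRRRRRR
260 ......RRRRRR##RRR......wWWWw.......RRR##RRRRRRRRRRRRR
265 ......RRRRRR##RRRR.....wWWWw.....RRRRR###RRRRRRRRRRRR
270 ......RRRRR###RRRRRRR...R.....RRRRRRRR###RRRRRRRRRRRR
275 .....RRRRRR####RRRRRRRRRRRRRRRRRRRRRRR####RRRRRRRRRRR
280 ....RRRRRR#####RRRRRRRRRRRRRRRRRRRRRRR####RRRRRRRRRRR
285 #..RRRRRRR####RRRRRRRRRRRRRRRRRRRRRRRR#####RRRRRRRRR#
```

Request:
{"method": "apply_moves", "body": {"targets": [{"tx": 0,"ty": 0.0025,"tz": 0,"spin": 0},{"tx": 0,"ty": 0.0025,"tz": -0.008,"spin": 0},{"tx": 0,"ty": 0.0025,"tz": -0.016,"spin": 0},{"tx": 0,"ty": 0.0025,"tz": -0.024,"spin": 0},{"tx": 0,"ty": 0.0025,"tz": -0.031,"spin": 0},{"tx": 0,"ty": 0.0025,"tz": -0.036,"spin": 0},{"tx": 0,"ty": 0.0025,"tz": -0.036,"spin": 0},{"tx": 0,"ty": 0.0025,"tz": -0.036,"spin": 0}]}}

```text
t: 40.8
ee_pos: [654.5, 133.6, 111.6]
orientation: [-3.071, -0.661, 0.0]
ft_force: [-0.1, 0.9, -0.2]
width: 44.1
grasp_force: 0.0
```

Request:
{"method": "apply_moves", "body": {"targets": [{"tx": 0,"ty": 0,"tz": 0,"spin": 0},{"tx": 0,"ty": 0,"tz": 0,"spin": 0},{"tx": 0,"ty": 0,"tz": 0,"spin": 0},{"tx": 0,"ty": 0,"tz": 0,"spin": 0},{"tx": 0,"ty": 0,"tz": 0,"spin": 0},{"tx": 0,"ty": 0,"tz": 0,"spin": 0},{"tx": 0,"ty": 0,"tz": 0,"spin": 0},{"tx": 0,"ty": 0,"tz": 0,"spin": 0}], "gripper": 1}}

```text
t: 41.6
ee_pos: [654.8, 133.0, 111.9]
orientation: [3.07, 0.661, 0.001]
ft_force: [1.3, -5.5, 1.0]
width: 9.7
grasp_force: 30.0
```

Request:
{"method": "apply_moves", "body": {"targets": [{"tx": 0,"ty": -0.001,"tz": 0,"spin": 6},{"tx": 0,"ty": -0.001,"tz": 0,"spin": 14},{"tx": 0,"ty": -0.001,"tz": 0,"spin": 22},{"tx": 0,"ty": -0.001,"tz": 0,"spin": 30},{"tx": 0,"ty": -0.001,"tz": 0,"spin": 38},{"tx": 0,"ty": -0.001,"tz": 0,"spin": 46},{"tx": 0,"ty": -0.001,"tz": 0,"spin": 54},{"tx": 0,"ty": -0.001,"tz": 0,"spin": 60}]}}

```text
t: 42.4
ee_pos: [654.2, 133.3, 111.9]
orientation: [-2.323, -2.113, -0.0]
ft_force: [-0.2, -1.1, 2.0]
width: 9.5
grasp_force: 30.0
```

Request:
{"method": "apply_moves", "body": {"targets": [{"tx": 0,"ty": 0,"tz": 0,"spin": 4},{"tx": 0,"ty": 0,"tz": 0,"spin": 7},{"tx": 0,"ty": 0,"tz": 0,"spin": 9},{"tx": 0,"ty": 0,"tz": 0,"spin": 11},{"tx": 0,"ty": 0,"tz": 0,"spin": 11},{"tx": 0,"ty": 0,"tz": 0,"spin": 11},{"tx": 0,"ty": 0,"tz": 0,"spin": 11},{"tx": 0,"ty": 0,"tz": 0,"spin": 11}]}}

```text
t: 43.2
ee_pos: [654.2, 133.1, 111.8]
orientation: [-2.116, -2.321, -0.0]
ft_force: [-3.4, 2.3, 4.7]
width: 9.7
grasp_force: 30.0
```

```bash
python3 -c "
from workcell import ctrl
o=ctrl.get_obs(); print(o['t'],o['moment'],o['ft_force'],o['width'],o['ee_pos'],o['orientation'])"
```

```text
43.2 [0.32273193 0.54231812 0.03149747] [-3.4106002   2.29371032  4.68383033] 9.690120371220498 [654.152252   133.12639969 111.84332869] [-2.11638744e+00 -2.32065048e+00 -1.58554934e-04]
```

Request:
{"method": "apply_moves", "body": {"targets": [{"tx": 0,"ty": 0,"tz": 0,"spin": 0},{"tx": 0,"ty": 0,"tz": 0,"spin": 0},{"tx": 0,"ty": 0,"tz": 0,"spin": 0},{"tx": 0,"ty": 0,"tz": 0.01,"spin": 0},{"tx": 0,"ty": 0,"tz": 0.03,"spin": 0},{"tx": 0,"ty": -0.015,"tz": 0.06,"spin": 0},{"tx": 0.003,"ty": -0.045,"tz": 0.1,"spin": 0},{"tx": 0.003,"ty": -0.08,"tz": 0.13,"spin": 0}], "gripper": 0}}

```text
t: 44.0
ee_pos: [658.3, 52.6, 244.7]
orientation: [2.113, 2.322, 0.003]
ft_force: [0.2, 1.1, 0.6]
width: 44.1
grasp_force: 0.0
```

```bash
python3 vent.py w30.png; python3 circ.py w31.png; python3 - <<'E'
from fit import *
c=cal('wrist'); im=cv2.imread('pics/w30.png'); h=cv2.cvtColor(im,cv2.COLOR_BGR2HSV).astype(int)
q=proj('wrist',[[654,133,150]],c)[0].astype(int); print(q)
for r in range(q[1]-40,q[1]+41,4):
    print(r,''.join('#' if V<50 else ('R' if (H<8 or H>172) and S>110 else ('g' if 40<H<85 and S>90 else ('W' if V>190 and S<50 else ('w' if V>110 and S<60 else '.')))) for H,S,V in h[max(r,0),q[0]-50:q[0]+50:3]))
E
```

```text
44.0 [658.3  52.6 244.7] toolx deg 95.4 q6 -0.03 [0.2 1.1 0.6]
vent_grip [285.9  94.4] 0.55 [652.  132.8 146. ]
cap_rim [325.9  84.6] 0.79 [682.8 143.7 130. ]
pred [289.  96.]
red 10853 [285. 104.] [652.  126.1] 
red 52 [257. 103.] [630.1 124.8] 
green 51 [288. 125.] [656.5 109.3] 
white 363 [288.  93.] [653.2 133.7] rect 29 x 6 ang 95.7
white 323 [275.  94.] [644.3 132.3] rect 25 x 8 ang 95.3
white 310 [299.  93.] [661.2 134.2] rect 25 x 8 ang 96.2
grey 1334 [287.  93.] [652.6 133.3] rect 29 x 28 ang 141.9
dark 1865 [282. 102.] [649.3 126.9] 
1 [275. 254.]
circle z110 [ 0.54  1.59 32.23] resid sd 0.67 n 152
v u z tilt [-0.7  0.1 -0.5] 0.4 cost 49.1
yellow [263 216  17  33 346] at z144 [ 1.  33.1 39. ]
yellow [268 264  14  13 143] at z144 [-0.2  0.1 39. ]
[290  94]
54 RRRRRRRRRRRRR.RR#RR.RRRRRRRRRRRRRR
58 RRRRRRRRRRR#.........#RRRRRRRRRRRR
62 RRRRRRRR#..............#.RRRRRRRRR
66 RRRRRR.#.................RRRRRRRRR
70 RRRRRR....................RRRRRRRR
74 RRRRR#........wwWw..........RRRRRR
78 RRRRR.......wWwWWwwW.......#RRRRRR
82 RRRR#......WWWwWWwwWWw.......RRRRR
86 RRRR......wWWWwWWwwWWW......RRRRRR
90 RRR#......WWWWwWWwwWWWw.....#RRRRR
94 RRR#......WWWWwWWwwWWWw.....#RRRRR
98 RRR.......WWWWwWWwwWWWw.....#RRRRR
102 RRRR.RRR..wWWWwWWwwWWW......RRRRRR
106 RRRR#RR....WWWwWWwwWW.......RRRRRR
110 RRRRR.......wWwWWwww.......RRRRRRR
114 RRRRR#.........www........#RRRRRRR
118 RRRRRR#..................#RRRRRRRR
122 RRRRRRRR........g.......#RRRRRRRRR
126 RRRRRRRRR......ggg....#RRRRRRRRRRR
130 RRRRRRRRRR.R##...####RRRRRRRRRRRRR
134 RRRRRRRRRRRRRRR.RRRRRRRRRRRRRRRRRR
```

```bash
python3 -c "
from workcell import ctrl
print(ctrl.close_job())"
```

```text
the job is handed in; nothing more can be done
None
```

I handed the job in at about 44 s. By my last camera measurements, the pick-up sits upright in the opening, about 1–2 mm off centre, with the strainer pointing to the drain-plug end. The vent knob is turned about 1.2 rad (1.15 needed), just short of its stop, and the cap's dots have not moved. No pass/fail result came back, and I did not re-measure the spray can or the carburettor at the end.

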